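# Move a drying fossil slab to its specimen tray with a lifting spatula

### The arm

A 6-joint arm with a two-finger parallel gripper is mounted at the origin on the work surface. World frame = base frame: x ahead of the robot, y to its left, z up, the work surface at z = 0. Lengths are in mm, angles in rad, forces in N, time in s.
With the tool pointing down it reaches from about 275 to 875 mm from the base axis. Payload 12.5 kg.
Tool frame: the origin (TCP) lies at the very end of the fingers, on their centre line; the grasp point (between the pads) lies 19 mm behind it; z points along the fingers, y is the line along which they close (so a half turn about z gives the same grasp; the last joint's range is limited). The gripper opens to 85 mm and grips with 20 to 120 N. Pads are 22 mm wide; open, the fingers measure 114 mm over their backs; the gripper's body (76 mm by 85 mm) begins 54 mm behind the grasp point. The pads swing forward as they close: fully open they stand 13 mm farther back than shut.
Start: joints at [1.124, 0.351, 1.652, -0, 1.139, -0.085], TCP at [194.645, 514.391, 231.29] pointing down, gripper open.
Joint ranges: [-2.75, 2.75], [-0.79, 2.1], [0.01, 2.65], [-1.57, 4.71], [0.07, 3.14], [-2.87, 2.87]. Speed limits (rad/s): [2.22, 2.22, 2.79, 3.14, 3.14, 3.14].

### API

Orientations are given as a unit quaternion [w, x, y, z].
In Python, from rig import read_state, capture, finish_job gives the robot as it stands. The module is installed in compiled form; this text tells all that it offers.
- The arm moves only by the tool play_rows, never from a script. Its arguments are lists of equal length, an entry for each row: "dp": the shift along the tool's x, y, z each as a share of 300 mm, from -1 to 1, a list of three; "delta_rot": the turn, a rotation vector about the tool's x, y, z each as a share of 180 degrees, from -1 to 1, a list of three; "jaw": the opening, from -1 (shut) to 1 (fully open). A call has 1 to 12 rows; each row is the pose to reach, as a shift and turn from the pose commanded when the call began, along the tool's axes at that moment, turning the shorter way round; what a row does not reach only later rows make up. A row lasts 1/8 s, in which the tool goes at most 62.5 mm and 10.7 degrees, less where a joint would pass 70% of its speed; a pose out of reach is approached as far as the arm can. A call with a number of a shift or a turn outside -1 to 1 is refused whole. A call with a gripper value outside its range is refused whole. The fingers move at their own pace and stop on an object; "grip_force" is the grip in N (left out, the last holds). Time passes only in rows, so rows that repeat a pose let the fingers close. It gives the time, the measured TCP pose, the force, the opening and the grip force at its end, in the units of the state.
- read_state(): the state, without advancing time (a new reading comes with each control period).
- capture(name): name is "scene" or "side" or "wrist"; returns a dict with "frame" (400x640x3 uint8, red, green, blue), "camera_matrix" (3x3 intrinsics, pixels), "distortion" ([k1, k2, p1, p2, k3] as OpenCV has them; the pictures are not rectified), "R" (3x3) and "t" (3): a world point X has camera coordinates R X + t. Camera axes: x right, y down, z forward; pixel columns grow to the right and rows downward; lengths in mm; the calibration is good to about 2 mm. A picture is of the moment at which its call begins. There is no depth.
- finish_job(): hands the job in; it is judged then, once.
The state is a dict: "time_s": time; "qpos": joint angles; "joint_vel": joint speeds; "tau": joint torques, N m; "tool_pos": TCP position; "tool_rot": TCP orientation; "wrist_force": force on the tool from outside, world axes, zero at the start; "moment": the same for the moment, N m; "gripper_width": finger opening in mm; "grip_force": force on a finger pad.
Only numpy, scipy, OpenCV 4.12 (cv2) and the standard library are available. Lean on these libraries where they do the work, as an engineer would, in place of code of your own. Each camera call takes 0.05 s, during which the arm holds its last target. There are 200 camera calls.

### The job

The fossil slab on the sloping rack is freshly consolidated and must not be touched with the gripper. Slide the spatula's blade up between the rack's rails under the slab, lift the slab off, and set it down gently, face up, centred and square on the two foam strips in the white tray, then draw the blade out and lay the spatula flat on the blue mat again. Leave the sanding block, the glue bottle and the green power unit where they are.

Things in the scene. Friction and masses are not known exactly. Their poses are not given: they have to be found in the camera images.
- spatula: Lifting spatula, 0.22 kg, flat on the mat at first. Origin: centre of the underside of its steel blade (96 long x 48 wide x 4 mm); x to the blade's tip, z out of its upper face. Upright heel plate at the blade's rear, 16 mm high, front face at x = -44. Behind it a neck rises to a dark wooden handle, a bar along x from -149 to -67, 20 wide, 24 high, centred at z = 40 mm.
- spatula_grip (a point): The place to grip the spatula: on the handle's centre line, at x = -95, y = 0, z = 40 mm of the spatula's frame; axes as the spatula's. Fingers close across y (20 mm).
- fossil: Sand-coloured stone slab with a brown ammonite in relief on its upper face, 100 (x) x 110 (y) x 10 mm, with the relief about 8 mm more, about 0.22 kg. Origin: centre of its underside; z out of the upper face. It starts on the rack's rails, its x axis pointing up the slope.
- rack: Fixed plywood rack. Origin on the bench below mid-bed; x level, to its high end away from the robot. Two rails 134 long, 25 wide rise to +x at 30 degrees; gap between them 70 mm (y -35 to 35). At the low end each rail has a red stop 8 mm high, its face 52 mm down the slope from mid-bed; between the stops the gap is open. Under the rail tops the gap is clear to 30 mm deep (cross bars).
- rack_bed (a point): Middle of the rack's sloping bed: in the plane of the rails' tops, 150 mm above the bench, halfway between the rails; axes as rack (level, not sloping). The slab's underside centre starts here within a few mm.
- tray: Fixed white tray, 150 (x) x 190 (y) mm. Origin at bench level under its middle; x from its open front (robot side) to its back wall. Floor 6 mm thick; walls 40 mm high at back and sides, none in front. Two dark grey foam strips along x on the floor, each 120 x 25 mm, tops 28 mm above the bench, gap between them 70 mm (y -35 to 35).
- tray_bed (a point): Middle of the tray's bed: halfway between the foam strips, at the height of their tops (28 mm above the bench); axes as tray. The slab's underside centre belongs here, with its x axis along the strips.
- mat: Blue mat fixed on the bench, 270 (x) x 130 (y) x 3 mm. Origin: centre of its underside.
- sanding_block: Blue and grey sanding block, 100 x 70 x 26 mm, bystander. Origin: centre of its underside.
- glue_bottle: White plastic bottle, 52 mm across, 140 mm high, bystander. Origin: centre of its underside.
- power_unit: Olive green power unit with a yellow knob on top, 120 x 100 x 101 mm, bystander. Origin: centre of its underside.
Things that resemble listed ones, but are neither listed nor needed, are in the scene too. What is meant by the fossil is not purple or turquoise, and is the larger of those in its own colour.

How it is judged (in metres and radians):
On the way, in this order (a step that is already met when the one before it is completed fails the run):
1. the slab is lifted clear of the rack, carried by the spatula (contact force between fossil and spatula above 0.3 N and contact force between fossil and rack below 0.02 N and z of fossil in the frame of rack_bed above 0.015 m), for 0.3 s.
2. the slab lies face up, centred and square on both foam strips of the tray, and the spatula no longer touches it (x of fossil in the frame of tray_bed between -0.022 and 0.022 m and y of fossil in the frame of tray_bed between -0.015 and 0.015 m and z of fossil in the frame of tray_bed between -0.005 and 0.005 m and angle between fossil's own z axis and vertical below 0.1 rad and angle between the x axis of fossil and the x axis of tray_bed, either way round below 0.2 rad and contact force between fossil and spatula below 0.02 N and contact force between fossil and tray above 0.3 N), for 0.2 s.
At the end, for the whole second after the job is handed in: Slab face up on both foam strips: within 22 mm (along), 15 mm (across), 5 mm (height) of tray_bed, tilt under 0.1 rad, square within 0.2 rad, clear of the spatula. Spatula flat on the mat: origin under 110/60 mm (mat x/y) from its centre, grip under 140/65 mm, lower than 8 mm. Both at rest (all of step 2 and x of spatula in the frame of mat between -0.11 and 0.11 m and y of spatula in the frame of mat between -0.06 and 0.06 m and x of spatula_grip in the frame of mat between -0.14 and 0.14 m and y of spatula_grip in the frame of mat between -0.065 and 0.065 m and height (world z) of spatula below 0.008 m and angle between spatula's own z axis and vertical below 0.1 rad and linear speed of each of spatula, fossil below 0.02 m/s); the robot touches nothing.
It fails at once if the gripper or arm touches the slab (contact force between any of the fingers, the arm and fossil above 0.3 N).
It fails at once if the slab is set down or knocked hard (over 25 N against the tray) (contact force between fossil and tray above 25 N).
It fails at once if the slab is tipped more than 0.9 rad from level (angle between fossil's own z axis and vertical above 0.9 rad).
It fails at once if the sanding block, glue bottle or power unit is moved more than 25 mm (distance of any of sanding_block, glue_bottle, power_unit from where it was at the start of the episode above 0.025 m).
It also fails if it takes over 64 s, if anything falls off the work surface, if the arm or the gripper's body presses on something with over 40 N, if the wrist force passes 120 N, or if a joint passes its speed limit or range.

## Working session

There is one attempt and no reset: what is moved stays moved. The work goes in short steps, Python scripts to look and compute and a tool call to move; the robot and the scene stay as the last step left them, time stands still between calls to the robot, and variables do not carry over. Pictures are saved under pics/ and viewed, at most 10 in all, crops included, and the job is handed in when it is done.

Besides the shell and the picture viewer there is one more tool, called in YAML: its name, and indented under it one key for each argument. play_rows: Moves the arm, as the interface text tells. Shift numbers are shares of 300 mm and turn numbers shares of 180 degrees, none past 1 either way. Its arguments: {"type":"object","properties":{"dp":{"type":"array"},"delta_rot":{"type":"array"},"jaw":{"type":"array"},"grip_force":{"type":"number"}},"required":["dp","delta_rot","jaw"]}

```bash
mkdir -p pics
python3 - <<'E'
from rig import *
import cv2,pickle
s=read_state();print({k:s[k] for k in('time_s','tool_pos','tool_rot','gripper_width','wrist_force')})
d={}
for n in("scene","side","wrist"):
    c=capture(n);d[n]=c;cv2.imwrite(f"pics/{n}0.png",c["frame"][:,:,::-1]);print(n,(-c["R"].T@c["t"]).round(), c["R"][2].round(2))
pickle.dump(d,open("cap0.pkl","wb"))
E
```

```text
{'time_s': 0.0, 'tool_pos': array([194.50613946, 514.11414342, 230.74407313]), 'tool_rot': array([-1.51571063e-04,  1.79901561e-01,  9.83684444e-01, -5.65801740e-04]), 'gripper_width': 85.61058006141576, 'wrist_force': array([ 0.05151163, -0.03950342, -0.12465938])}
scene [ 989. -789. 1055.] [-0.32  0.57 -0.76]
side [ 172. -881.  597.] [ 0.42  0.78 -0.47]
wrist [132. 537. 372.] [ 0.25 -0.09 -0.96]
```

View pics/scene0.png

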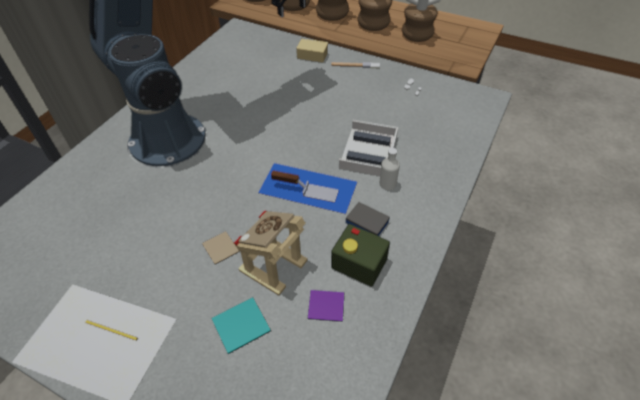

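View pics/side0.png

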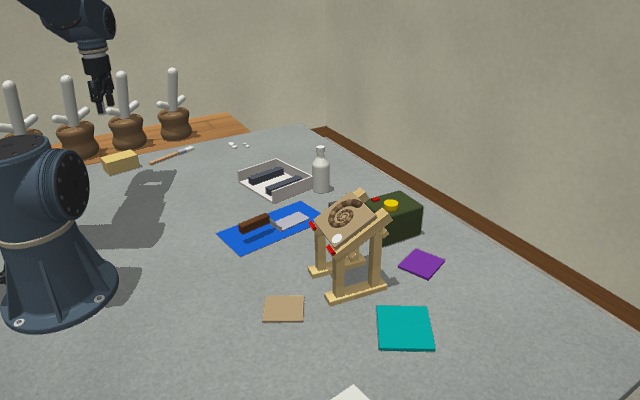

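The scene view shows the mat around (308,188), the spatula handle at (285,177) and blade at (320,193), the rack with slab at (270,228), and the tray at (370,147). The decoy slabs lie flat around the rack. The side view shows the red stops at (313,226) and (330,249).

```bash
cat > h.py <<'E'
import numpy as np,cv2
def ray(c,uv):
    p=cv2.undistortPoints(np.array(uv,float).reshape(-1,1,2),c["camera_matrix"],np.array(c["distortion"])).reshape(-1,2)
    d=np.c_[p,np.ones(len(p))]@c["R"]; o=-c["R"].T@c["t"]; return o,d
def plane(c,uv,z):
    o,d=ray(c,uv); return o+d*((z-o[2])/d[:,2])[:,None]
def proj(c,X):
    r,_=cv2.Rodrigues(c["R"]); return cv2.projectPoints(np.array(X,float).reshape(-1,3),r,c["t"].astype(float),c["camera_matrix"],np.array(c["distortion"]))[0].reshape(-1,2)
def tri(c1,u1,c2,u2):
    o1,d1=ray(c1,u1);o2,d2=ray(c2,u2);out=[]
    for a,b in zip(d1,d2):
        s=np.linalg.lstsq(np.c_[a,-b],o2-o1,rcond=None)[0]; p,q=o1+a*s[0],o2+b*s[1]; out.append(np.r_[(p+q)/2,np.linalg.norm(p-q)])
    return np.array(out)
def hsv(c): return cv2.cvtColor(c["frame"],cv2.COLOR_RGB2HSV)
def blobs(m,amin=15):
    n,l,st,ce=cv2.connectedComponentsWithStats(m.astype(np.uint8)); return [(l==i,st[i],ce[i]) for i in range(1,n) if st[i,4]>=amin]
def rect(c,m,z,s=1):
    v,u=np.nonzero(m); P=plane(c,np.c_[u,v],z)[:,:2].astype(np.float32); return cv2.minAreaRect(P)
E
python3 - <<'E'
from h import *;import pickle
d=pickle.load(open("cap0.pkl","rb"))
print(d["scene"]["camera_matrix"][0,0],d["scene"]["distortion"])
for n in("scene","side"):
    c=d[n];H=hsv(c).astype(int);h,s,v=H[...,0],H[...,1],H[...,2]
    for nm,m,z,a in(("blue",(h>105)&(h<125)&(s>150)&(v>90),3,300),("red",((h<6)|(h>174))&(s>170)&(v>90),140,5),("dark",(v<85)&(s<110),28,60),("handle",(h<12)&(s>100)&(v<110)&(v>25),40,60)):
        for b,st,ce in blobs(m,a):
            print(n,nm,st,ce.round(1),[np.round(q,2) for q in rect(c,b,z)])
for n,(x,y,w,h) in(("scene",(225,155,180,140)),("side",(210,150,220,160))):
    f=cv2.resize(d[n]["frame"][y:y+h,x:x+w],None,fx=3.6,fy=3.6,interpolation=cv2.INTER_CUBIC)[:, :, ::-1];cv2.imwrite(f"pics/{n}crop.png",f);print(f.shape)
E
```

```text
472.7089519399864 [0.01907481 0.         0.         0.         0.        ]
scene blue [ 260  164   96   49 1889] [309.1 188.1] [array([514.42,  20.1 ]), array([263.79, 123.  ]), np.float64(9.67)]
scene red [352 229   7   5  27] [354.9 231.1] [array([ 744.38, -158.85]), array([14.3 , 11.92]), np.float64(24.83)]
scene red [235 241   3   3   6] [236.3 242.3] [array([ 508.27, -314.62]), array([4.72, 5.72]), np.float64(26.91)]
scene dark [    0     0   315   206 24961] [90.4 81.8] [array([-348.56,  390.58]), array([1154.69, 1349.51]), np.float64(51.09)]
scene dark [271   0  38  17 361] [288.8   4.9] [array([-42.74, 878.75]), array([165.31, 138.09]), np.float64(25.82)]
scene dark [316   0  33  20 549] [331.9   8.8] [array([132.33, 949.68]), array([138.97, 162.16]), np.float64(25.66)]
scene dark [358   0  33  31 724] [374.4  15.8] [array([312.85, 989.12]), array([135.05, 251.36]), np.float64(22.45)]
scene dark [402   8  34  34 729] [419.1  26.5] [array([ 505.43, 1002.27]), array([126.51, 271.59]), np.float64(15.45)]
scene dark [328  41 157  43 234] [419.  65.] [array([536.57, 714.13]), arra
[... 1731 characters left out ...]
 [ 50.9 238.5] [array([-23.32, 496.71]), array([ 351.06, 1310.23]), np.float64(1.99)]
side dark [  0 133  45  27 802] [ 19.2 144.6] [array([-149.62, 1081.16]), array([171.32, 299.75]), np.float64(6.81)]
side dark [248 169  36  16 209] [265.8 176.7] [array([597.59, 255.73]), array([127.96,  55.26]), np.float64(1.64)]
side dark [266 178  36  18  78] [278.9 186.8] [array([611.06, 181.79]), array([135.97,  40.25]), np.float64(22.54)]
side dark [ 365  191   58   56 1528] [400.3 218.1] [array([ 798.14, -135.04]), array([262.08, 145.88]), np.float64(67.05)]
side dark [620 381  20  19  82] [630.3 390.8] [array([ 783.53, -759.15]), array([ 5.  , 59.57]), np.float64(89.41)]
(504, 648, 3)
(576, 792, 3)
```

The crops are not needed. I'll take closer views with the wrist camera.

```bash
cat > mv.py <<'E'
from rig import *; from h import *
from scipy.spatial.transform import Rotation as Ro
def Rt(yaw,pitch=0):
    """tool rotation for spatula yaw (deg) and nose-up pitch: tool x=-sx,y=sy,z=-sz"""
    S=Ro.from_euler('ZY',[yaw,-pitch],degrees=True); return S*Ro.from_matrix(np.diag([-1.,1,-1]))
def cur():
    s=read_state();q=s["tool_rot"];return s,np.array(s["tool_pos"]),Ro.from_quat(np.r_[q[1:],q[0]])
def move(p,R):
    s,p0,R0=cur(); d=R0.inv().apply(np.array(p)-p0)/300; r=(R0.inv()*R).as_rotvec()/np.pi
    print("dp",d.round(4).tolist(),"rot",r.round(4).tolist(),"mm",(np.linalg.norm(d)*300).round(),"deg",np.degrees(np.linalg.norm(r)*np.pi).round(1))
E
python3 - <<'E'
from mv import *
move([520,100,340],Rt(10));
E
```

```text
dp [-1.5033, -0.9075, -0.3631] rot [-0.0003, -0.0001, -0.1707] mm 538.0 deg 30.7
```

play_rows:
  dp:
    - [-0.75, -0.45, -0.36]
    - [-0.75, -0.45, -0.36]
    - [-0.75, -0.45, -0.36]
    - [-0.75, -0.45, -0.36]
    - [-0.75, -0.45, -0.36]
    - [-0.75, -0.45, -0.36]
  delta_rot:
    - [0, 0, 0]
    - [0, 0, 0]
    - [0, 0, 0]
    - [0, 0, 0]
    - [0, 0, 0]
    - [0, 0, 0]
  jaw: [1, 1, 1, 1, 1, 1]

```text
time_s: 0.9
tool_pos: [358.5, 307.3, 340.1]
tool_rot: [0.001, 0.181, 0.983, 0.0]
wrist_force: [-0.0, -0.7, -0.3]
gripper_width: 85.4
grip_force: 0.0
```

play_rows:
  dp:
    - [-0.75, -0.455, 0]
    - [-0.75, -0.455, 0]
    - [-0.75, -0.455, 0]
    - [-0.75, -0.455, 0]
    - [-0.75, -0.455, 0]
    - [-0.75, -0.455, 0]
    - [-0.75, -0.455, 0]
  delta_rot:
    - [0, 0, -0.17]
    - [0, 0, -0.17]
    - [0, 0, -0.17]
    - [0, 0, -0.17]
    - [0, 0, -0.17]
    - [0, 0, -0.17]
    - [0, 0, -0.17]
  jaw: [1, 1, 1, 1, 1, 1, 1]

```text
time_s: 1.78
tool_pos: [518.9, 102.2, 338.8]
tool_rot: [-0.001, -0.086, 0.996, 0.0]
wrist_force: [-0.3, -0.1, -0.0]
gripper_width: 85.5
grip_force: 0.0
```

Run:
```python
from mv import *;import pickle
s,p,R=cur();print(s["time_s"],p,R.as_matrix().round(3).tolist())
c=capture("wrist");pickle.dump(c,open("capA.pkl","wb"));cv2.imwrite("pics/A.png",c["frame"][:,:,::-1]);print(c["camera_matrix"][0,0])
move([500,-235,420],Rt(-7))
```

```text
1.775 [518.86786605 102.19322363 338.75340624] [[-0.985, -0.172, -0.001], [-0.172, 0.985, 0.0], [0.001, 0.0, -1.0]]
290.11018119191755
dp [0.2559, -1.0968, -0.2703] rot [0.0001, -0.0002, 0.0941] mm 347.0 deg 16.9
```

View pics/A.png

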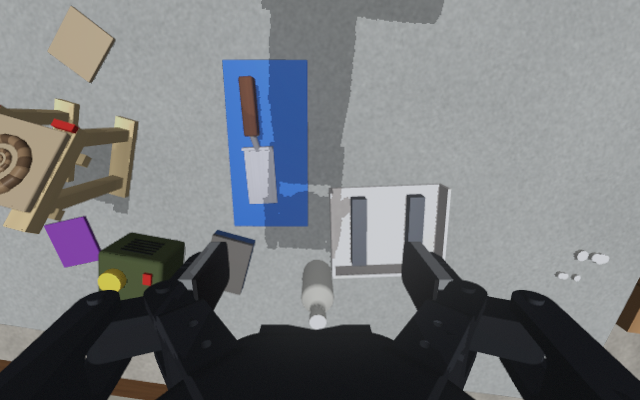

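Wrist view A shows the blade at (260,175), the handle at (248,107), the foam strips at (359,230) and (413,232), and the rack at the left edge. Next I'll look over the rack.

play_rows:
  dp:
    - [0.256, -0.98, -0.27]
    - [0.256, -0.98, -0.27]
    - [0.256, -0.98, -0.27]
    - [0.256, -0.98, -0.27]
    - [0.256, -0.98, -0.27]
    - [0.256, -0.98, -0.27]
    - [0.256, -0.98, -0.27]
    - [0.256, -0.98, -0.27]
  delta_rot:
    - [0, 0, 0.094]
    - [0, 0, 0.094]
    - [0, 0, 0.094]
    - [0, 0, 0.094]
    - [0, 0, 0.094]
    - [0, 0, 0.094]
    - [0, 0, 0.094]
    - [0, 0, 0.094]
  jaw: [1, 1, 1, 1, 1, 1, 1, 1]

```text
time_s: 2.82
tool_pos: [494.3, -199.9, 420.0]
tool_rot: [-0.0, 0.06, 0.998, 0.0]
wrist_force: [-0.5, 0.5, -0.2]
gripper_width: 85.4
grip_force: 0.0
```

Run:
```python
from mv import *;import pickle
s,p,R=cur();print(s["time_s"],p)
c=capture("wrist");pickle.dump(c,open("capB.pkl","wb"));cv2.imwrite("pics/B.png",c["frame"][:,:,::-1])
a=pickle.load(open("capA.pkl","rb"))
for n,c in(("A",a),("B",c)):
    H=hsv(c).astype(int);h,s,v=H[...,0],H[...,1],H[...,2];print(n)
    ok=np.zeros(h.shape,bool);ok[:290]=1
    for nm,m,z,ar in(("blue",(h>105)&(h<125)&(s>150)&(v>60),3,300),("red",((h<6)|(h>174))&(s>170)&(v>90),130,10),("dark",(v<115)&(s<80),28,300),("handle",(h<12)&(s>90)&(v<140),55,60),("blade",(v>165)&(s<60),7,300)):
        for b,st,ce in blobs(m&ok,ar):
            print(nm,st,ce.round(1),[np.round(q,2) for q in rect(c,b,z)])
```

```text
2.825 [ 494.34398665 -199.92521209  420.04578028]
A
blue [  223    60    84   166 10098] [270.6 138.2] [array([513.04,  21.79]), array([266.6 , 127.02]), np.float64(9.58)]
red [ 51 119  24  14 181] [ 62.7 125.1] [array([ 510.85, -203.29]), array([26.92, 10.09]), np.float64(83.34)]
red [143 274   8  12  88] [146.5 279.2] [array([700.57, -99.92]), array([16.89,  9.57]), np.float64(0.74)]
dark [ 25 133  46  79 460] [ 47.9 173.1] [array([ 611.08, -317.43]), array([  8.06, 160.76]), np.float64(61.98)]
dark [ 78 143  34  42 364] [ 98.6 159. ] [array([ 580.38, -241.23]), array([46.59, 80.02]), np.float64(84.54)]
dark [ 401  184   84  106 3030] [429.5 256. ] [array([636.01, 321.52]), array([222.52, 126.28]), np.float64(35.6)]
dark [ 146  232  109   58 3441] [211.5 266.6] [array([721.91, -67.75]), array([108.48, 197.97]), np.float64(10.1)]
dark [118 235  48  22 502] [142.3 246.6] [array([ 708.67, -164.96]), array([79.08, 35.87]), np.float64(89.54)]
handle [239  77  17  58 707] [247.3 104.9] [array([452.87,  -5.8 ]), array([77.23, 17.45]), np.float64(12.54)]
blade [  47    6   65   75 2604] [7
[... 3479 characters left out ...]
t64(47.47)]
blade [ 241   85   53   55 1719] [267.9 111.9] [array([ 408.86, -279.9 ]), array([75.09, 84.3 ]), np.float64(61.2)]
blade [180 102  28  40 325] [193.3 122.1] [array([ 411.06, -413.64]), array([49.16, 66.83]), np.float64(39.51)]
blade [ 493  136  119  109 3980] [548.8 186.3] [array([628.28, 266.66]), array([195.03, 213.78]), np.float64(13.84)]
blade [ 413  148   34   52 1124] [429.3 174.2] [array([559.83,  17.56]), array([91.92, 51.1 ]), np.float64(11.68)]
blade [ 244  182   53   69 1860] [261.3 211.7] [array([ 601.35, -313.63]), array([ 91.92, 157.37]), np.float64(70.02)]
blade [505 249  27  20 324] [516.7 257.9] [array([763.23, 198.67]), array([42.45, 53.26]), np.float64(18.23)]
```

View pics/B.png

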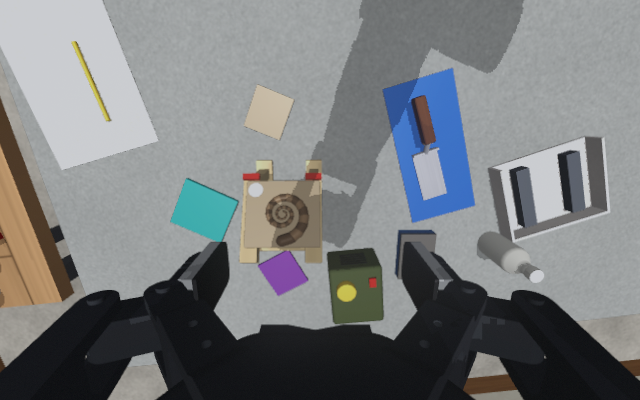

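Wrist view B shows the slab at (282,213), with top-face corners near (243,181), (321,179), (323,248) and (241,248). The stops are at (251,176) and (313,176), and a pale dot sits at (256,189). I'll solve the slab, rack and foam poses from this.

Run:
```python
from mv import *;import pickle
A=pickle.load(open("capA.pkl","rb"));B=pickle.load(open("capB.pkl","rb"));d=pickle.load(open("cap0.pkl","rb"))
def onplane(c,uv,C,n):
    o,r=ray(c,uv); return o+r*(((C-o)@n)/(r@n))[:,None]
def slab(c,uv,h=10,yaw=-7.,it=8):
    C=np.array([560,-255,150.])
    for _ in range(it):
        S=Ro.from_euler('ZY',[yaw,-30],degrees=True).as_matrix();n=S[:,2]
        P=(onplane(c,uv,C+h*n,n)-C)@S
        r=cv2.minAreaRect(P[:,:2].astype(np.float32)); 
        a=(r[2]+45)%90-45
        dd=S@np.r_[r[0],0]; C[:2]+= (dd[:2] if abs(dd[2])<50 else 0); yaw+=a*0.8 if it>1 else 0
    return C,yaw,r
print("B corners",slab(B,[(243,181),(321,179),(323,248),(241,248)]))
# sand mask check
H=hsv(B).astype(int);h,s,v=H[...,0],H[...,1],H[...,2]
m=np.zeros(h.shape,np.uint8);g=(h>8)&(h<25)&(s>35);m[176:256,232:332]=g[176:256,232:332]
print("slab px colour",H[195,305],H[242,305],"rail",H[255,313],H[255,250],"bench",H[220,335])
for off in (0,):
    cs=cv2.findContours(m,cv2.RETR_EXTERNAL,cv2.CHAIN_APPROX_NONE)[0];k=max(cs,key=cv2.contourArea);print(cv2.boundingRect(k),cv2.approxPolyDP(k,5,True).reshape(-1,2).tolist())
# red stops in A,B,scene,side
for n,c in(("A",A),("B",B),("scene",d["scene"]),("side",d["side"])):
    H=hsv(c).astype(int);h,s,v=H[...,0],H[...,1],H[...,2]
    for b,st,ce in blobs(((h<6)|(h>174))&(s>150)&(v>70),6):
        if n in"AB" and st[1]>270 or ce[0]>350:continue
        C=np.array([560,-255,150.]);S=Ro.from_euler('ZY',[-7,-30],degrees=True).as_matrix()
        vv,u=np.nonzero(b);P=onplane(c,np.c_[u,vv],C+8*S[:,2],S[:,2])
        print(n,st,"local range",((P-C)@S)[:,:2].min(0).round(1),((P-C)@S)[:,:2].max(0).round(1))
# foam strips in A & B & scene & side at z=28
for n,c,bx in(("A",A,((345,190,30,90),(400,185,28,75))),("B",B,((508,160,32,75),(555,145,32,70))),("scene",d["scene"],((340,150,45,18),(350,130,45,18)))):
    for x,y,w,hh in bx:
        g=cv2.cvtColor(c["frame"],cv2.COLOR_RGB2GRAY)[y:y+hh,x:x+w];t,m=cv2.threshold(g,0,1,cv2.THRESH_BINARY_INV|cv2.THRESH_OTSU)
        b=max(blobs(m),key=lambda q:q[1][4]);mm=np.zeros(c["frame"].shape[:2],bool);mm[y:y+hh,x:x+w]=b[0]
        print(n,t,b[1],[np.round(q,1) for q in rect(c,mm,28)])
f=[cv2.resize(c["frame"][y:y+h,x:x+w][:,:,::-1],(400,360),interpolation=cv2.INTER_CUBIC) for c,(x,y,w,h) in((B,(230,165,100,90)),(A,(330,180,120,108)))]
cv2.imwrite("pics/AB.png",np.hstack(f))
```

```text
B corners (array([ 560.54169274, -257.39315694,  150.        ]), -5.473031413555146, ((0.04526519775390625, 0.039669036865234375), (102.78353118896484, 117.75534057617188), 0.04401005804538727))
slab px colour [ 19  59 125] [ 19  58 127] rail [ 21  75 143] [ 21  70 197] bench [ 90   7 117]
(240, 176, 82, 80) [[244, 180], [240, 255], [258, 255], [262, 247], [321, 255], [321, 179]]
A [ 51 119  27  14 205] local range [-63.7  30.4] [-53.   60.8]
B [243 173  17   7 100] local range [-62.3 -63.4] [-52.7 -38.8]
B [306 173  15   7  92] local range [-62.4  32.5] [-52.8  53.8]
B [  0 233   3   6  13] local range [  30.3 -415.2] [  37.6 -410.6]
scene [235 240   4   5  11] local range [-56.6 -67.2] [-46.2 -54.9]
side [309 221   8  10  39] local range [-62.1  23.3] [-53.1  55.9]
side [326 245  10  10  48] local range [-61.4 -70.6] [-53.4 -40. ]
A 152.0 [   0    6   30   79 1402] [array([628.8, 197.9]), array([141.6,  50.6]), np.float64(11.5)]
A 142.0 [   3    9   25   66 1301] [array([597.6, 285.6]), array([118.7,  41.3]), np.float64(14.6)]
B 141.0 [   1    6   31   69 1360] [array([629.1, 191.1]), array([143.7,  50.3]), np.float64(7.6)]
B 136.0 [   2    5   30   65 1382] [array([607.6, 279.8]), array([139.9,  42.1]), np.float64(13.4)]
scene 122.0 [  6   1  39  17 332] [array([627. , 181.1]), array([114.6,  44.7]), np.float64(11.8)]
scene 124.0 [  3   1  38  15 359] [array([609.4, 275.4]), array([119.8,  44.7]), np.float64(12.1)]
```

View pics/AB.png

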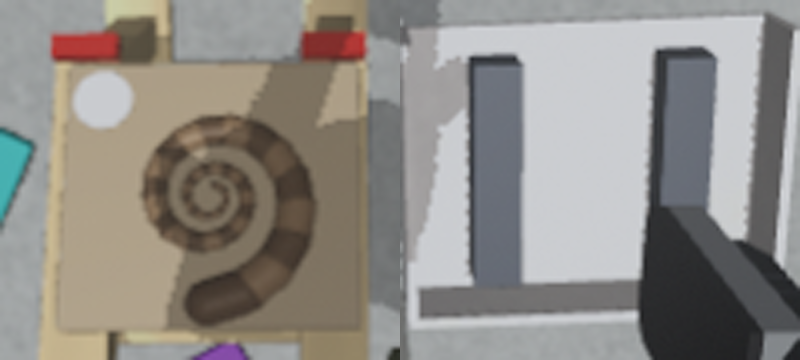

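In the crops, the slab-top corners in B are about (247,180.5), (320.5,180.5), (322,247.5) and (243.8,247). The stop edges are at u = 243, 259.5, 305.5 and 321. In A, foam strip 1's top spans (351.6–366.3, 199.8–265.2), and strip 2's front corners are (409.2,197.7) and (424.8,197.1).

Run:
```python
from mv import *;import pickle
A=pickle.load(open("capA.pkl","rb"));B=pickle.load(open("capB.pkl","rb"))
F=plane(A,[(351.6,199.8),(366.3,199.8),(366.3,265.2),(351.6,265.2),(409.2,197.7),(424.8,197.1),(408,241.5),(422.4,242.4)],28)[:,:2]
print(F.round(1).tolist())
def yaw(v):return np.degrees(np.arctan2(v[1],v[0])).round(2)
print("yaws",yaw(F[3]-F[0]),yaw(F[2]-F[1]),yaw(F[6]-F[4]),yaw(F[7]-F[5]),"front perp",yaw(F[4:6].mean(0)-F[:2].mean(0))-90)
fr=(F[0]+F[1]+F[4]+F[5])/4; t=np.radians(12.1);print("tray center",fr+60*np.array([np.cos(t),np.sin(t)]),"strip1 ctr",F[:4].mean(0), F[:4].mean(0)+47.5*np.array([-np.sin(t),np.cos(t)]))
C=np.array([560.5,-257.4,150]);
for y in(-6.,-7):
  S=Ro.from_euler('ZY',[y,-30],degrees=True).as_matrix();n=S[:,2]
  def onp(uv,h):
    o,r=ray(B,uv);return ((o+r*(((C+h*n-o)@n)/(r@n))[:,None])-C)@S
  print(y,"slab",onp([(247,180.5),(320.5,180.5),(322,247.5),(243.8,247)],10)[:,:2].round(1).tolist())
  print("stops",onp([(243,178),(259.5,178),(305.5,178),(321.2,178)],8)[:,:2].round(1).tolist())
  print("rail outer low end/hi end",onp([(240.5,256),(325,256)],0)[:,:2].round(1).tolist())
```

```text
[[568.4, 170.7], [564.3, 194.2], [679.1, 219.9], [683.4, 194.8], [548.9, 262.0], [543.6, 286.8], [623.8, 279.8], [621.2, 304.3]]
yaws 11.83 12.6 13.32 12.72 front perp 12.329999999999998
tray center [614.93871924 241.01854892] strip1 ctr [623.80431172 194.90783986] [613.84742999 241.3525436 ]
-6.0 slab [[-51.5, -53.2], [-49.5, 57.6], [50.2, 57.8], [47.8, -53.4]]
stops [[-56.2, -60.0], [-55.8, -34.9], [-54.6, 35.0], [-54.2, 58.8]]
rail outer low end/hi end [[59.8, -60.1], [61.6, 62.0]]
-7 slab [[-50.5, -54.0], [-50.6, 56.8], [49.3, 58.5], [48.7, -52.6]]
stops [[-55.1, -60.8], [-55.1, -35.7], [-55.2, 34.1], [-55.2, 57.9]]
rail outer low end/hi end [[60.7, -59.0], [60.6, 63.0]]
```

Run:
```python
from mv import *
move([465.4,-3.6,130],Rt(12.5))
```

```text
dp [0.1746, 0.6382, 0.9673] rot [0.0001, -0.0001, -0.1079] mm 352.0 deg 19.4
```

play_rows:
  dp:
    - [0.175, 0.638, 0.967]
    - [0.175, 0.638, 0.967]
    - [0.175, 0.638, 0.967]
    - [0.175, 0.638, 0.967]
    - [0.175, 0.638, 0.967]
    - [0.175, 0.638, 0.967]
    - [0.175, 0.638, 0.967]
    - [0.175, 0.638, 0.967]
    - [0.175, 0.638, 0.967]
  delta_rot:
    - [0, 0, -0.108]
    - [0, 0, -0.108]
    - [0, 0, -0.108]
    - [0, 0, -0.108]
    - [0, 0, -0.108]
    - [0, 0, -0.108]
    - [0, 0, -0.108]
    - [0, 0, -0.108]
    - [0, 0, -0.108]
  jaw: [1, 1, 1, 1, 1, 1, 1, 1, 1]

```text
time_s: 4.0
tool_pos: [466.4, -5.8, 131.5]
tool_rot: [0.001, -0.108, 0.994, -0.0]
wrist_force: [0.3, -0.2, 0.7]
gripper_width: 85.3
grip_force: 0.0
```

Run:
```python
from mv import *
c=capture("wrist");H=hsv(c).astype(int);h,s,v=H[...,0],H[...,1],H[...,2]
for nm,m,z in(("handle",(h<12)&(s>90)&(v<150),55),("blade",(v>150)&(s<60),7)):
    for b,st,ce in blobs(m,400): print(nm,st,ce.round(1),[np.round(q,2) for q in rect(c,b,z)])
move([465.4,-3.6,24],Rt(12.5))
cv2.imwrite("pics/C.png",c["frame"][:,:,::-1])
```

```text
blade [    0     0   298   300 62131] [146.1 115.2] [array([ 478.98, -161.05]), array([278.95, 275.34]), np.float64(11.76)]
blade [  384     0   256   380 43227] [538.1 203.6] [array([496.83, 197.32]), array([410.82, 275.7 ]), np.float64(29.29)]
blade [ 293  243   50   76 3371] [317.3 280.2] [array([560.72,  16.65]), array([87.82, 48.83]), np.float64(12.34)]
blade [ 214  269   55   71 2325] [243.4 307.5] [array([609.03, -52.41]), array([58.9 , 80.29]), np.float64(79.05)]
blade [555 301  39  28 590] [577.  310.2] [array([542.39, 294.47]), array([34.53, 42.45]), np.float64(11.73)]
blade [ 474  353   46   47 1426] [494.3 381. ] [array([637.51, 253.19]), array([67.91, 55.85]), np.float64(11.67)]
dp [0.002, 0.008, 0.3577] rot [-0.0002, 0.0007, -0.0008] mm 107.0 deg 0.2
```

View pics/C.png

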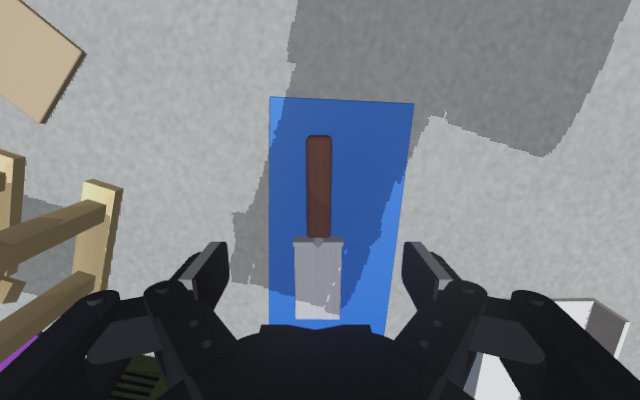

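View C shows the handle centred between the fingers, at (318,186), with the blade tip at (318,319). The spatula yaw comes out at 12.4°, so I'll descend and grip.

play_rows:
  dp:
    - [0.003, 0.007, 0.18]
    - [0.003, 0.007, 0.3]
    - [0.003, 0.007, 0.357]
    - [0.003, 0.007, 0.357]
    - [0.003, 0.007, 0.357]
    - [0.003, 0.007, 0.357]
    - [0.003, 0.007, 0.357]
    - [0.003, 0.007, 0.357]
    - [0.003, 0.007, 0.357]
    - [0.003, 0.007, 0.357]
    - [0.003, 0.007, 0.357]
  delta_rot:
    - [0, 0, 0]
    - [0, 0, 0]
    - [0, 0, 0]
    - [0, 0, 0]
    - [0, 0, 0]
    - [0, 0, 0]
    - [0, 0, 0]
    - [0, 0, 0]
    - [0, 0, 0]
    - [0, 0, 0]
    - [0, 0, 0]
  jaw: [1, 1, 1, 1, -1, -1, -1, -1, -1, -1, -1]
  grip_force: 110

```text
time_s: 5.42
tool_pos: [464.4, -3.5, 23.6]
tool_rot: [0.0, -0.108, 0.994, -0.0]
wrist_force: [-1.6, -0.9, 7.4]
gripper_width: 18.4
grip_force: 107.1
```

Run:
```python
from mv import *
s,p,R=cur();print(s["time_s"],p,s["gripper_width"],s["grip_force"])
move([p[0],p[1],p[2]+170],Rt(12.5))
```

```text
5.425 [464.44151296  -3.45029616  23.58090787] 18.431900523534175 107.11127042770386
dp [-0.0004, -0.0001, -0.5667] rot [-0.0001, 0.0002, -0.0006] mm 170.0 deg 0.1
```

play_rows:
  dp:
    - [0, 0, -0.1]
    - [0, 0, -0.3]
    - [0, 0, -0.5]
    - [0, 0, -0.567]
    - [0, 0, -0.567]
    - [0, 0, -0.567]
  delta_rot:
    - [0, 0, 0]
    - [0, 0, 0]
    - [0, 0, 0]
    - [0, 0, 0]
    - [0, 0, 0]
    - [0, 0, 0]
  jaw: [-1, -1, -1, -1, -1, -1]

```text
time_s: 6.18
tool_pos: [463.4, -3.3, 191.8]
tool_rot: [-0.001, -0.108, 0.994, 0.0]
wrist_force: [0.5, 0.1, -2.2]
gripper_width: 18.3
grip_force: 107.9
```

```bash
cat >> mv.py <<'E'
RB=np.array([560.4,-258.2,150.]); G=np.array([-95,0,20.6])
def spat(O,yaw,pitch):
    R=Rt(yaw,pitch); S=Ro.from_euler('ZY',[yaw,-pitch],degrees=True); return np.array(O)+S.apply(G),R
def rackloc(l,yaw=-7,pitch=30):
    return spat(RB+Ro.from_euler('ZY',[-7,-30],degrees=True).apply(l),yaw,pitch)
E
python3 - <<'E'
from mv import *
s,p,R=cur();print(s["time_s"],p,s["gripper_width"],s["wrist_force"])
print(rackloc([-130,2,-14])[0],rackloc([-150,2,-14])[0])
move([370,-120,190],Rt(-7,30))
E
```

```text
6.175 [463.41208594  -3.30156011 191.84069785] 18.26528998435358 [ 0.49162007  0.0944116  -2.20829141]
[ 363.96504549 -232.06580071   43.21576766] [ 346.77364186 -229.95496177   33.21576766]
dp [0.3876, -0.3131, 0.0068] rot [0.0283, -0.1658, 0.1052] mm 149.0 deg 35.7
```

play_rows:
  dp:
    - [0.13, -0.1, 0]
    - [0.26, -0.2, 0]
    - [0.388, -0.313, 0.007]
    - [0.388, -0.313, 0.007]
    - [0.388, -0.313, 0.007]
    - [0.388, -0.313, 0.007]
    - [0.388, -0.313, 0.007]
  delta_rot:
    - [0.007, -0.04, 0.025]
    - [0.014, -0.08, 0.05]
    - [0.021, -0.12, 0.08]
    - [0.028, -0.166, 0.105]
    - [0.028, -0.166, 0.105]
    - [0.028, -0.166, 0.105]
    - [0.028, -0.166, 0.105]
  jaw: [-1, -1, -1, -1, -1, -1, -1]

```text
time_s: 7.05
tool_pos: [371.4, -119.8, 191.1]
tool_rot: [0.259, 0.057, 0.964, -0.015]
wrist_force: [-0.3, -0.6, -2.1]
gripper_width: 18.8
grip_force: 108.3
```

Run:
```python
from mv import *
s,p,R=cur();print(s["time_s"],p,s["gripper_width"],s["wrist_force"],s["qpos"].round(2))
move(*rackloc([-135,2,-14]))
```

```text
7.05 [ 371.41146104 -119.80957601  191.09673741] 18.756148523561663 [-0.29172386 -0.57845709 -2.14665793] [-0.59 -0.08  2.39  0.59  0.42 -2.53]
dp [0.2468, -0.3746, 0.4363] rot [0.0007, 0.0003, 0.0011] mm 188.0 deg 0.2
```

play_rows:
  dp:
    - [0.06, -0.09, 0.1]
    - [0.12, -0.18, 0.2]
    - [0.18, -0.28, 0.3]
    - [0.247, -0.375, 0.436]
    - [0.247, -0.375, 0.436]
    - [0.247, -0.375, 0.436]
    - [0.247, -0.375, 0.436]
    - [0.247, -0.375, 0.436]
  delta_rot:
    - [0, 0, 0]
    - [0, 0, 0]
    - [0, 0, 0]
    - [0, 0, 0]
    - [0, 0, 0]
    - [0, 0, 0]
    - [0, 0, 0]
    - [0, 0, 0]
  jaw: [-1, -1, -1, -1, -1, -1, -1, -1]

```text
time_s: 8.05
tool_pos: [394.8, -216.0, 104.9]
tool_rot: [0.213, 0.073, 0.974, -0.024]
wrist_force: [0.3, 1.0, 0.1]
gripper_width: 18.4
grip_force: 108.6
```

Run:
```python
from mv import *;import pickle
s,p,R=cur();print(s["time_s"],p,s["gripper_width"],s["wrist_force"],s["qpos"].round(2))
print("target",rackloc([-135,2,-14])[0])
for l in([-95,2,-14],[-60,2,-14],[-8,2,-14]):move(*rackloc(l))
d={n:capture(n) for n in("side","wrist","scene")};pickle.dump(d,open("capD.pkl","wb"))
c=d["side"];w=d["wrist"]["frame"]
f=[cv2.resize(c["frame"][170:310,230:420][:,:,::-1],(400,300),interpolation=cv2.INTER_CUBIC),cv2.resize(w[:,:,::-1],(400,300))]
cv2.imwrite("pics/D.png",np.hstack(f))
# predicted pixel of blade corners & handle
S=Ro.from_euler('ZY',[-7,-30],degrees=True);O=p-S.apply(G)
for n in("side","wrist"):print(n,proj(d[n],O+S.apply([[48,24,4],[48,-24,4],[-44,24,4],[-44,-24,4],[-149,0,52]])).round(1).tolist())
```

```text
8.05 [ 394.76865478 -216.04580955  104.94131593] 18.418475691338756 [0.30139511 1.0474542  0.13415867] [-0.73  0.27  2.27  0.78  0.32 -2.87]
target [ 359.66719458 -231.53809098   40.71576766]
dp [0.0552, -0.0631, 0.138] rot [-0.0087, -0.0293, -0.0064] mm 48.0 deg 5.6
dp [-0.061, -0.0609, 0.1272] rot [-0.0087, -0.0293, -0.0064] mm 46.0 deg 5.6
dp [-0.2335, -0.0576, 0.1112] rot [-0.0087, -0.0293, -0.0064] mm 80.0 deg 5.6
side [[319.2, 208.6], [328.3, 219.8], [283.0, 236.1], [290.4, 248.7], [229.8, 260.2]]
wrist [[356.7, 440.2], [286.3, 439.5], [357.9, 317.7], [280.7, 317.9], [312.9, 146.3]]
```

View pics/D.png

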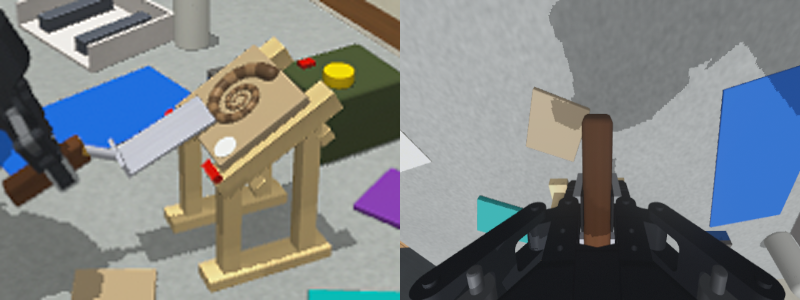

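View D: left panel (side) shows the blade hovering just in front of and above the low edge of the slab, at about (330,224). The right panel shows the handle held straight. Joint 6 hit its limit (-2.87), so I'll back off, put the spatula back on the mat and re-grip it with the gripper leaning 20° forward. That takes the wrist away from the near-singular pose.

Run:
```python
from mv import *
s,p,R=cur()
move([375,-170,170],Rt(-7,22)); move([370,-120,190],Rt(-7,22))
```

```text
dp [-0.0112, 0.1386, -0.2358] rot [-0.0083, 0.0152, -0.0071] mm 82.0 deg 3.4
dp [-0.0021, 0.2998, -0.316] rot [-0.0083, 0.0152, -0.0071] mm 131.0 deg 3.4
```

play_rows:
  dp:
    - [-0.003, 0.04, -0.07]
    - [-0.011, 0.139, -0.236]
    - [-0.002, 0.3, -0.316]
    - [-0.002, 0.3, -0.316]
    - [-0.002, 0.3, -0.316]
    - [-0.002, 0.3, -0.316]
  delta_rot:
    - [0, 0, 0]
    - [-0.008, 0.015, -0.007]
    - [-0.008, 0.015, -0.007]
    - [-0.008, 0.015, -0.007]
    - [-0.008, 0.015, -0.007]
    - [-0.008, 0.015, -0.007]
  jaw: [-1, -1, -1, -1, -1, -1]

```text
time_s: 8.95
tool_pos: [370.0, -120.7, 189.2]
tool_rot: [0.19, 0.061, 0.98, -0.012]
wrist_force: [0.5, -1.0, -2.7]
gripper_width: 18.4
grip_force: 108.4
```

Run:
```python
from mv import *
s,p,R=cur();print(s["time_s"],p,s["gripper_width"],s["qpos"].round(2))
move([464.4,-3.5,80],Rt(12.5));
```

```text
8.95 [ 370.00127723 -120.74453628  189.22073656] 18.381638979225166 [-0.54 -0.05  2.31  0.29  0.54 -2.21]
dp [-0.1087, 0.4268, 0.4363] rot [-0.0209, 0.1208, -0.1075] mm 186.0 deg 29.4
```

play_rows:
  dp:
    - [-0.03, 0.12, 0.05]
    - [-0.06, 0.24, 0.1]
    - [-0.1, 0.36, 0.2]
    - [-0.109, 0.427, 0.35]
    - [-0.109, 0.427, 0.436]
    - [-0.109, 0.427, 0.436]
    - [-0.109, 0.427, 0.436]
  delta_rot:
    - [-0.005, 0.03, -0.027]
    - [-0.01, 0.06, -0.054]
    - [-0.016, 0.09, -0.08]
    - [-0.021, 0.121, -0.108]
    - [-0.021, 0.121, -0.108]
    - [-0.021, 0.121, -0.108]
    - [-0.021, 0.121, -0.108]
  jaw: [-1, -1, -1, -1, -1, -1, -1]

```text
time_s: 9.82
tool_pos: [464.4, -3.4, 81.1]
tool_rot: [0.0, -0.109, 0.994, -0.0]
wrist_force: [0.8, -0.1, -2.2]
gripper_width: 18.4
grip_force: 108.3
```

Run:
```python
from mv import *
s,p,R=cur();print(s["time_s"],p,s["gripper_width"],s["qpos"].round(2))
move([464.4,-3.5,24.0],Rt(12.5));
```

```text
9.825 [464.42601817  -3.40867453  81.09142253] 18.44262352616396 [-0.11  0.43  1.99 -0.    0.72 -1.9 ]
dp [0.0002, -0.0002, 0.1903] rot [-0.0002, 0.0, 0.0004] mm 57.0 deg 0.1
```

play_rows:
  dp:
    - [0, 0, 0.1]
    - [0, 0, 0.19]
    - [0, 0, 0.19]
    - [0, 0, 0.19]
    - [0, 0, 0.19]
    - [0, 0, 0.19]
    - [0.011, 0, 0.188]
    - [0.022, 0, 0.185]
    - [0.022, 0, 0.185]
    - [0.022, 0, 0.185]
    - [0.022, 0, 0.185]
  delta_rot:
    - [0, 0, 0]
    - [0, 0, 0]
    - [0, 0, 0]
    - [0, 0, 0]
    - [0, 0, 0]
    - [0, 0, 0]
    - [0, 0.055, 0]
    - [0, 0.111, 0]
    - [0, 0.111, 0]
    - [0, 0.111, 0]
    - [0, 0.111, 0]
  jaw: [-1, -1, -1, 0, 0, 0, 0, 0, 0, 0, 0]

```text
time_s: 11.2
tool_pos: [457.6, -4.4, 25.4]
tool_rot: [-0.171, -0.108, 0.979, -0.019]
wrist_force: [0.3, 0.5, -0.7]
gripper_width: 42.4
grip_force: 0.0
```

Run:
```python
from mv import *;import pickle
s,p,R=cur();print(s["time_s"],p,R.as_matrix().round(3).tolist(),s["gripper_width"],s["wrist_force"])
move([464.4-6.5*.976,-3.5-6.5*.216,25.0],Rt(12.5,-20)); 
c=capture("wrist");d=capture("scene");
for c,n in((c,"wrist"),(d,"scene")):
    H=hsv(c).astype(int);h,s,v=H[...,0],H[...,1],H[...,2]
    for nm,m,z in(("handle",(h<12)&(s>90)&(v<150),55),("blade",(v>150)&(s<60),7)):
        for b,st,ce in blobs(m,400): print(n,nm,st,ce.round(1),[np.round(q,2) for q in rect(c,b,z)])
cv2.imwrite("pics/E.png",capture("wrist")["frame"][:,:,::-1])
```

```text
11.2 [457.64898007  -4.40748995  25.36670492] [[-0.918, -0.218, -0.332], [-0.205, 0.976, -0.075], [0.34, -0.001, -0.94]] 42.41696959829713 [ 0.31894962  0.47127475 -0.68917403]
dp [-0.0013, -0.0019, 0.0008] rot [-0.0004, 0.0007, 0.0006] mm 1.0 deg 0.2
wrist handle [ 292  159   44  170 6293] [314.6 252.5] [array([452.27,  -6.97]), array([72.33, 18.37]), np.float64(12.34)]
wrist blade [     0      0    542    389 109943] [200.2 127.8] [array([428.33, -42.54]), array([241.19, 352.13]), np.float64(12.44)]
wrist blade [149 347  61  53 699] [181.4 372.3] [array([549.02, -65.88]), array([ 9.41, 40.65]), np.float64(57.55)]
scene blade [   12   113   449   287 47397] [243.8 287.8] [array([ 520.91, -176.54]), array([ 848.57, 1141.15]), np.float64(0.03)]
scene blade [203 232  34  30 616] [219.7 246.5] [array([ 409.17, -273.85]), array([80.05, 76.64]), np.float64(61.26)]
```

Good: the spatula is still in place, with yaw about 12.4°. Close and lift.

play_rows:
  dp:
    - [0, 0, 0]
    - [0, 0, 0]
    - [0, 0, 0]
    - [0, 0, 0]
    - [0, 0, 0]
    - [0, 0, 0]
  delta_rot:
    - [0, 0, 0]
    - [0, 0, 0]
    - [0, 0, 0]
    - [0, 0, 0]
    - [0, 0, 0]
    - [0, 0, 0]
  jaw: [-1, -1, -1, -1, -1, -1]
  grip_force: 115

```text
time_s: 12.1
tool_pos: [458.2, -4.4, 25.4]
tool_rot: [-0.172, -0.108, 0.979, -0.02]
wrist_force: [-1.1, -1.4, 5.1]
gripper_width: 18.4
grip_force: 112.1
```

```bash
cat >> mv.py <<'E'
# re-grip: gripper leans 20 deg forward
G=np.array([-101.5,0,22.1])
def spat(O,yaw,pitch):
    S=Ro.from_euler('ZY',[yaw,-pitch],degrees=True); return np.array(O)+S.apply(G),Rt(yaw,pitch-20)
E
python3 - <<'E'
from mv import *
s,p,R=cur();print(s["time_s"],p,s["gripper_width"],s["grip_force"],s["wrist_force"])
S=Ro.from_euler('Z',12.4,degrees=True);print("O est",p-S.apply(G))
move(p+[0,0,150],R)
print(rackloc([-135,2,-14])[0])
E
```

```text
12.1 [458.22504488  -4.40790234  25.41051009] 18.401128406254433 112.14029431343079 [-1.14663272 -1.37223081  5.11721312]
O est [557.35728113  17.38773337   3.31051009]
dp [0.1708, -0.0005, -0.4699] rot [0.0, 0.0, 0.0] mm 150.0 deg 0.0
[ 353.33557879 -230.76066631   38.76480577]
```

play_rows:
  dp:
    - [0.034, 0, -0.094]
    - [0.1, 0, -0.28]
    - [0.171, 0, -0.47]
    - [0.171, 0, -0.47]
    - [0.171, 0, -0.47]
  delta_rot:
    - [0, 0, 0]
    - [0, 0, 0]
    - [0, 0, 0]
    - [0, 0, 0]
    - [0, 0, 0]
  jaw: [-1, -1, -1, -1, -1]

```text
time_s: 12.72
tool_pos: [457.5, -4.1, 174.2]
tool_rot: [-0.173, -0.108, 0.979, -0.019]
wrist_force: [-0.0, 0.1, -1.6]
gripper_width: 18.3
grip_force: 112.7
```

Run:
```python
from mv import *
s,p,R=cur();print(s["time_s"],p,s["gripper_width"])
move([353,-130,150],Rt(-7,10))
```

```text
12.725 [457.50425046  -4.12491636 174.22439703] 18.298731195459908
dp [0.3779, -0.3332, 0.2239] rot [-0.0097, -0.1652, 0.1099] mm 165.0 deg 35.8
```

play_rows:
  dp:
    - [0.1, -0.08, 0.05]
    - [0.2, -0.17, 0.11]
    - [0.3, -0.25, 0.17]
    - [0.378, -0.333, 0.224]
    - [0.378, -0.333, 0.224]
    - [0.378, -0.333, 0.224]
    - [0.378, -0.333, 0.224]
  delta_rot:
    - [-0.002, -0.04, 0.027]
    - [-0.005, -0.08, 0.055]
    - [-0.007, -0.12, 0.082]
    - [-0.01, -0.165, 0.11]
    - [-0.01, -0.165, 0.11]
    - [-0.01, -0.165, 0.11]
    - [-0.01, -0.165, 0.11]
  jaw: [-1, -1, -1, -1, -1, -1, -1]

```text
time_s: 13.6
tool_pos: [354.2, -129.5, 150.5]
tool_rot: [0.087, 0.06, 0.994, -0.005]
wrist_force: [0.9, 1.2, -2.2]
gripper_width: 18.3
grip_force: 112.9
```

Run:
```python
from mv import *
s,p,R=cur();print(s["time_s"],p,s["gripper_width"],s["qpos"].round(2))
move(*rackloc([-135,2,-14]))
```

```text
13.6 [ 354.17055196 -129.46259055  150.53663626] 18.25893210505813 [-0.52  0.09  2.25  0.11  0.65 -2.06]
dp [0.0271, -0.3359, 0.3732] rot [0.0004, -0.0003, 0.0005] mm 151.0 deg 0.1
```

play_rows:
  dp:
    - [0.006, -0.08, 0.09]
    - [0.013, -0.16, 0.18]
    - [0.02, -0.25, 0.28]
    - [0.027, -0.336, 0.373]
    - [0.027, -0.336, 0.373]
    - [0.027, -0.336, 0.373]
  delta_rot:
    - [0, 0, 0]
    - [0, 0, 0]
    - [0, 0, 0]
    - [0, 0, 0]
    - [0, 0, 0]
    - [0, 0, 0]
  jaw: [-1, -1, -1, -1, -1, -1]

```text
time_s: 14.35
tool_pos: [353.1, -230.6, 39.3]
tool_rot: [0.087, 0.06, 0.994, -0.005]
wrist_force: [0.5, -0.3, -1.5]
gripper_width: 18.4
grip_force: 113.1
```

Run:
```python
from mv import *;import pickle
s,p,R=cur();print(s["time_s"],p,s["gripper_width"],s["wrist_force"],s["qpos"].round(2))
for l in([-135,2,-14],[-95,2,-14],[-50,2,-14],[-8,2,-14]):move(*rackloc(l))
d={n:capture(n) for n in("side","scene")};pickle.dump(d,open("capF.pkl","wb"))
f=[cv2.resize(d[n]["frame"][y:y+120,x:x+160][:,:,::-1],(400,300),interpolation=cv2.INTER_CUBIC) for n,x,y in(("side",245,185),("scene",190,190))]
cv2.imwrite("pics/F.png",np.hstack(f))
S=Ro.from_euler('ZY',[-7,-30],degrees=True);O=p-S.apply(G)
for n in("side","scene"):print(n,proj(d[n],O+S.apply([[48,24,4],[48,-24,4],[-44,24,4],[-44,-24,4],[-149,0,52]])).round(1).tolist())
```

```text
14.35 [ 353.13258601 -230.6077599    39.32908747] 18.42527863236856 [ 0.53590541 -0.29465421 -1.45227599] [-0.75  0.43  2.21  0.28  0.38 -2.46]
dp [-0.0004, -0.0004, 0.002] rot [0.0004, -0.0, 0.0003] mm 1.0 deg 0.1
dp [-0.1257, -0.0005, -0.0436] rot [0.0004, -0.0, 0.0003] mm 40.0 deg 0.1
dp [-0.2666, -0.0005, -0.0949] rot [0.0004, -0.0, 0.0003] mm 85.0 deg 0.1
dp [-0.3982, -0.0006, -0.1428] rot [0.0004, -0.0, 0.0003] mm 127.0 deg 0.1
side [[308.2, 243.3], [316.7, 256.1], [272.2, 270.6], [279.1, 284.7], [219.0, 296.3]]
scene [[253.8, 223.0], [241.5, 235.8], [232.9, 220.2], [220.8, 232.3], [196.3, 210.0]]
```

View pics/F.png

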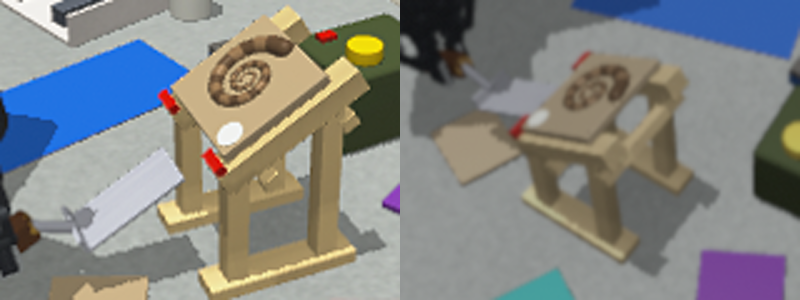

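View F shows the blade at the right slope, aligned below and ahead of the gap between the stops. In side pixels the tip is at (312,245)–(318,257), within 2–3 px of the prediction. Insert.

play_rows:
  dp:
    - [-0.06, 0, -0.02]
    - [-0.126, 0, -0.044]
    - [-0.17, 0, -0.06]
    - [-0.21, 0, -0.075]
    - [-0.25, 0, -0.089]
    - [-0.29, 0, -0.104]
    - [-0.33, 0, -0.118]
    - [-0.37, 0, -0.132]
    - [-0.386, 0, -0.138]
    - [-0.386, 0, -0.138]
  delta_rot:
    - [0, 0, 0]
    - [0, 0, 0]
    - [0, 0, 0]
    - [0, 0, 0]
    - [0, 0, 0]
    - [0, 0, 0]
    - [0, 0, 0]
    - [0, 0, 0]
    - [0, 0, 0]
    - [0, 0, 0]
  jaw: [-1, -1, -1, -1, -1, -1, -1, -1, -1, -1]

```text
time_s: 15.7
tool_pos: [458.8, -244.5, 100.2]
tool_rot: [0.087, 0.061, 0.994, -0.005]
wrist_force: [0.1, -0.6, -2.2]
gripper_width: 18.4
grip_force: 113.0
```

Run:
```python
from mv import *;import pickle
s,p,R=cur();print(s["time_s"],p,s["gripper_width"],s["wrist_force"],s["qpos"].round(2),s["moment"])
for l in([-12,2,-14],[-8,2,-14],[-8,2,0]):move(*rackloc(l))
d={n:capture(n) for n in("side","scene")};pickle.dump(d,open("capG.pkl","wb"))
f=[cv2.resize(d[n]["frame"][y:y+75,x:x+100][:,:,::-1],(400,300),interpolation=cv2.INTER_CUBIC) for n,x,y in(("side",290,185),("scene",210,195))]
cv2.imwrite("pics/G.png",np.hstack(f))
S=Ro.from_euler('ZY',[-7,-30],degrees=True);O=p-S.apply(G)
for n in("side","scene"):print(n,proj(d[n],O+S.apply([[-44,24,20],[-44,-24,20],[-44,24,0],[-44,-24,0],[-149,0,52]])).round(1).tolist())
```

```text
15.7 [ 458.80901596 -244.48372586  100.15239171] 18.4242353533639 [ 0.11920413 -0.57868496 -2.19086582] [-0.62  0.42  1.95  0.14  0.62 -2.18] [ 0.04332023  0.3081774  -0.05554798]
dp [-0.0006, 0.0026, -0.0003] rot [0.0002, 0.0001, -0.0001] mm 1.0 deg 0.0
dp [-0.0131, 0.0026, -0.0048] rot [0.0002, 0.0001, -0.0001] mm 4.0 deg 0.0
dp [0.0028, 0.0026, -0.0487] rot [0.0002, 0.0001, -0.0001] mm 15.0 deg 0.0
side [[316.7, 229.6], [325.7, 241.9], [321.4, 235.7], [330.6, 248.2], [269.7, 258.4]]
scene [[258.1, 219.6], [245.6, 232.6], [262.0, 225.6], [249.6, 238.7], [221.1, 213.3]]
```

View pics/G.png

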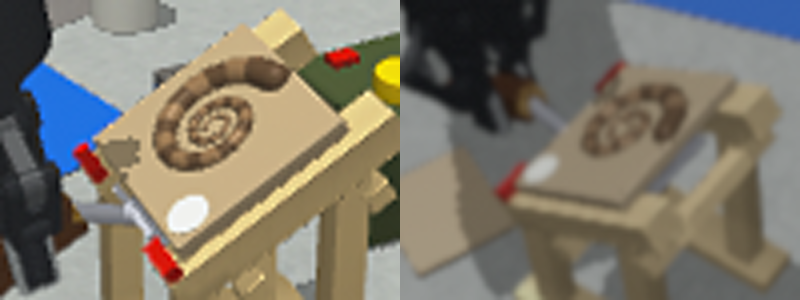

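View G shows the blade fully in: the heel sits between the red stops at side (322,238), and the far end of the blade is visible under the slab in the scene panel. No contact force yet, so I'll lift gently.

play_rows:
  dp:
    - [-0.006, 0.002, -0.002]
    - [-0.01, 0.003, -0.004]
    - [-0.005, 0.003, -0.018]
    - [-0.002, 0.003, -0.025]
    - [0, 0.003, -0.03]
    - [0.001, 0.003, -0.035]
    - [0.002, 0.003, -0.04]
    - [0, 0.003, -0.05]
    - [-0.002, 0.003, -0.06]
    - [-0.004, 0.003, -0.07]
    - [-0.006, 0.003, -0.08]
    - [-0.006, 0.003, -0.08]
  delta_rot:
    - [0, 0, 0]
    - [0, 0, 0]
    - [0, 0, 0]
    - [0, 0, 0]
    - [0, 0, 0]
    - [0, 0, 0]
    - [0, 0, 0]
    - [0, 0, 0]
    - [0, 0, 0]
    - [0, 0, 0]
    - [0, 0, 0]
    - [0, 0, 0]
  jaw: [-1, -1, -1, -1, -1, -1, -1, -1, -1, -1, -1, -1]

```text
time_s: 17.3
tool_pos: [456.6, -243.4, 124.4]
tool_rot: [0.087, 0.061, 0.994, -0.005]
wrist_force: [-0.2, -0.1, -4.6]
gripper_width: 18.5
grip_force: 112.7
```

Run:
```python
from mv import *
s,p,R=cur();print(s["time_s"],p,s["gripper_width"],s["wrist_force"],s["moment"])
move(p+[0,0,70],R)
```

```text
17.3 [ 456.55390333 -243.43406722  124.37687032] 18.507141543407513 [-0.16537508 -0.12999805 -4.60392057] [0.07582119 0.58331883 0.03584475]
dp [-0.0407, 0.0001, -0.2298] rot [0.0, 0.0, 0.0] mm 70.0 deg 0.0
```

Wrist load rose by about 2.4 N, so the slab is on the blade. Lift higher.

play_rows:
  dp:
    - [-0.004, 0, -0.023]
    - [-0.01, 0, -0.058]
    - [-0.018, 0, -0.1]
    - [-0.026, 0, -0.147]
    - [-0.034, 0, -0.19]
    - [-0.039, 0, -0.22]
    - [-0.041, 0, -0.23]
    - [-0.041, 0, -0.23]
  delta_rot:
    - [0, 0, 0]
    - [0, 0, 0]
    - [0, 0, 0]
    - [0, 0, 0]
    - [0, 0, 0]
    - [0, 0, 0]
    - [0, 0, 0]
    - [0, 0, 0]
  jaw: [-1, -1, -1, -1, -1, -1, -1, -1]

```text
time_s: 18.3
tool_pos: [456.4, -243.4, 194.1]
tool_rot: [0.087, 0.061, 0.994, -0.005]
wrist_force: [-1.0, -0.1, -4.3]
gripper_width: 18.5
grip_force: 112.7
```

Run:
```python
from mv import *
s,p,R=cur();print(s["time_s"],p,s["gripper_width"],s["wrist_force"],s["qpos"].round(2))
S=Ro.from_euler('ZY',[-7,-30],degrees=True);O=p-S.apply(G);print("O",O)
# level about slab centre (6,0,4)
c=O+S.apply([6,0,4])
for pt in (20,10,0):
    S2=Ro.from_euler('ZY',[-7,-pt],degrees=True);move(*spat(c-S2.apply([6,0,4]),-7,pt))
```

```text
18.3 [ 456.44243031 -243.36150801  194.12127948] 18.538389226724348 [-1.00873624 -0.12224976 -4.34596996] [-0.62  0.27  1.88  0.11  0.84 -2.14]
O [ 554.65643874 -255.42067191  225.73211805]
dp [0.006, 0.0, -0.0631] rot [0.0002, 0.0557, -0.0001] mm 19.0 deg 10.0
dp [0.0009, 0.0001, -0.1262] rot [0.0002, 0.1112, -0.0001] mm 38.0 deg 20.0
dp [-0.015, 0.0001, -0.1875] rot [0.0002, 0.1668, -0.0001] mm 56.0 deg 30.0
```

play_rows:
  dp:
    - [0.002, 0, -0.012]
    - [0.004, 0, -0.032]
    - [0.006, 0, -0.063]
    - [0.004, 0, -0.095]
    - [0.001, 0, -0.126]
    - [-0.006, 0, -0.157]
    - [-0.012, 0, -0.178]
    - [-0.015, 0, -0.188]
    - [-0.015, 0, -0.188]
    - [-0.015, 0, -0.188]
  delta_rot:
    - [0, 0.01, 0]
    - [0, 0.028, 0]
    - [0, 0.056, 0]
    - [0, 0.084, 0]
    - [0, 0.111, 0]
    - [0, 0.139, 0]
    - [0, 0.158, 0]
    - [0, 0.167, 0]
    - [0, 0.167, 0]
    - [0, 0.167, 0]
  jaw: [-1, -1, -1, -1, -1, -1, -1, -1, -1, -1]

```text
time_s: 19.55
tool_pos: [450.9, -242.7, 250.3]
tool_rot: [-0.173, 0.06, 0.983, 0.011]
wrist_force: [-0.5, 0.0, -4.9]
gripper_width: 18.6
grip_force: 113.3
```

Run:
```python
from mv import *;import pickle
s,p,R=cur();print(s["time_s"],p,s["gripper_width"],s["wrist_force"],s["qpos"].round(2))
S=Ro.from_euler('ZY',[-7,0],degrees=True);O=p-S.apply(G);print("O",O)
d={n:capture(n) for n in("side","scene","wrist")};pickle.dump(d,open("capH.pkl","wb"))
f=[cv2.resize(d[n]["frame"][y:y+90,x:x+120][:,:,::-1],(400,300),interpolation=cv2.INTER_CUBIC) for n,x,y in(("side",280,130),("scene",210,150))]
cv2.imwrite("pics/H.png",np.hstack(f))
# predicted slab top corners if centre at (6,0,4)
for n in("side","scene"):print(n,proj(d[n],O+S.apply([[-44,-55,14],[-44,55,14],[56,55,14],[56,-55,14]])).round(1).tolist())
```

```text
19.55 [ 450.93389181 -242.73258094  250.26456473] 18.610653784766537 [-0.46040548  0.03008904 -4.92768209] [-0.52  0.43  1.52 -0.13  1.51 -1.94]
O [ 551.6773262  -255.1023193   228.16456473]
side [[330.8, 196.2], [308.8, 171.8], [355.1, 163.4], [381.5, 185.8]]
scene [[229.4, 210.8], [260.8, 180.2], [295.3, 198.4], [264.7, 231.2]]
```

View pics/H.png

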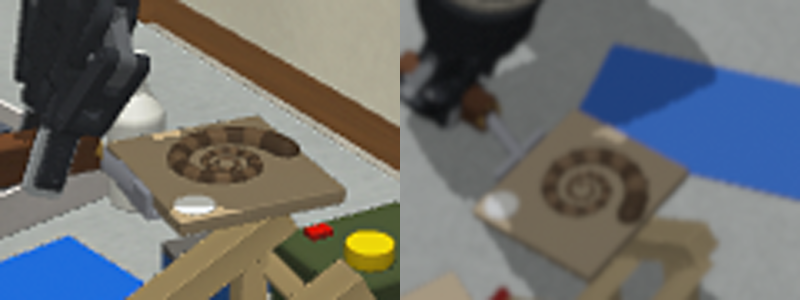

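View H shows the slab level on the blade, against the heel. Corners in side are (335.5,198.4), (311.2,172.6), (360.4,165.1) and (383.5,187), and in scene (232.5,213), (264.6,183), (296.4,201.6) and (267.6,233.1).

Run:
```python
from mv import *;import pickle
d=pickle.load(open("capH.pkl","rb"))
T=tri(d["side"],[(335.5,198.4),(311.2,172.6),(360.4,165.1),(383.5,187)],d["scene"],[(232.5,213),(264.6,183),(296.4,201.6),(267.6,233.1)])
print(T.round(1).tolist());P=T[:,:3];m=P.mean(0);print("centre",m)
x=(P[2]+P[3]-P[0]-P[1])/2;y=(P[1]+P[2]-P[0]-P[3])/2
print(x,y,np.degrees(np.arctan2(x[1],x[0])),np.degrees(np.arctan2(-y[0],y[1])))
s,p,R=cur();S=Ro.from_euler('Z',-7,degrees=True);O=p-S.apply(G);print("slab in spatula",S.inv().apply(m-O))
tilt=R.as_euler('ZYX',degrees=True);print(tilt)
```

```text
[[509.2, -305.0, 237.1, 2.9], [522.4, -192.5, 236.2, 3.3], [620.9, -214.7, 240.6, 2.5], [606.4, -315.3, 237.5, 0.3]]
centre [ 564.75244383 -256.87842419  237.87972816]
[ 97.88027841 -16.23868682   2.4138611 ] [ 13.8791228  106.53248584   1.12444782] -9.41977595963746 -7.422725072606496
slab in spatula [13.15379515 -0.13138079  9.43828135]
[172.98216229 -20.00374767 179.96241795]
```

Run:
```python
from mv import *
s,p,R=cur()
move([470,-10,250],Rt(2.5,-20))
d=capture("scene");print("bottle base",plane(d,[(389,187)],0))
```

```text
dp [0.0293, 0.7778, 0.0131] rot [0.0183, -0.0, -0.0497] mm 234.0 deg 9.5
bottle base [[729.53411364 130.64604128   0.        ]]
```

play_rows:
  dp:
    - [0.001, 0.02, 0]
    - [0.003, 0.06, 0.001]
    - [0.005, 0.13, 0.002]
    - [0.008, 0.21, 0.004]
    - [0.011, 0.3, 0.005]
    - [0.015, 0.4, 0.007]
    - [0.019, 0.5, 0.009]
    - [0.023, 0.6, 0.01]
    - [0.026, 0.68, 0.011]
    - [0.028, 0.74, 0.013]
    - [0.029, 0.77, 0.013]
    - [0.029, 0.778, 0.013]
  delta_rot:
    - [0.0005, 0, -0.0013]
    - [0.0014, 0, -0.0038]
    - [0.003, 0, -0.0083]
    - [0.005, 0, -0.013]
    - [0.007, 0, -0.019]
    - [0.0095, 0, -0.026]
    - [0.012, 0, -0.032]
    - [0.014, 0, -0.038]
    - [0.016, 0, -0.043]
    - [0.0175, 0, -0.047]
    - [0.018, 0, -0.049]
    - [0.018, 0, -0.05]
  jaw: [-1, -1, -1, -1, -1, -1, -1, -1, -1, -1, -1, -1]

```text
time_s: 21.25
tool_pos: [470.3, -9.7, 250.0]
tool_rot: [-0.174, -0.022, 0.985, -0.003]
wrist_force: [0.4, 0.2, -4.7]
gripper_width: 18.6
grip_force: 113.4
```

Run:
```python
from mv import *
s,p,R=cur();print(s["time_s"],p,s["wrist_force"])
move([505,217,250],Rt(12.3,-20))
```

```text
21.25 [470.26378303  -9.65518095 249.9929209 ] [ 0.36938917  0.23182563 -4.71533424]
dp [-0.141, 0.7495, -0.0504] rot [0.0188, -0.0001, -0.0506] mm 229.0 deg 9.7
```

play_rows:
  dp:
    - [-0.004, 0.02, -0.001]
    - [-0.011, 0.06, -0.004]
    - [-0.024, 0.13, -0.009]
    - [-0.04, 0.21, -0.014]
    - [-0.056, 0.3, -0.02]
    - [-0.075, 0.4, -0.027]
    - [-0.094, 0.5, -0.034]
    - [-0.111, 0.59, -0.04]
    - [-0.125, 0.66, -0.045]
    - [-0.135, 0.72, -0.048]
    - [-0.14, 0.745, -0.05]
    - [-0.141, 0.75, -0.05]
  delta_rot:
    - [0.0005, 0, -0.0013]
    - [0.0014, 0, -0.0038]
    - [0.003, 0, -0.0083]
    - [0.005, 0, -0.013]
    - [0.007, 0, -0.019]
    - [0.0095, 0, -0.026]
    - [0.012, 0, -0.032]
    - [0.014, 0, -0.039]
    - [0.016, 0, -0.044]
    - [0.018, 0, -0.049]
    - [0.019, 0, -0.05]
    - [0.019, 0, -0.051]
  jaw: [-1, -1, -1, -1, -1, -1, -1, -1, -1, -1, -1, -1]

```text
time_s: 22.75
tool_pos: [505.1, 216.8, 249.8]
tool_rot: [-0.173, -0.106, 0.979, -0.019]
wrist_force: [-0.9, -0.1, -4.7]
gripper_width: 18.3
grip_force: 113.4
```

Run:
```python
from mv import *
s,p,R=cur();print(s["time_s"],p,s["wrist_force"],s["qpos"].round(2))
move([505,217,80],Rt(12.3,-20))
```

```text
22.75 [505.11520919 216.84179091 249.76375486] [-0.87501746 -0.10552057 -4.69871282] [ 0.31  0.51  1.4   0.03  1.58 -1.49]
dp [-0.1936, 0.0007, 0.5317] rot [-0.0001, -0.0002, 0.0002] mm 170.0 deg 0.1
```

play_rows:
  dp:
    - [-0.005, 0, 0.015]
    - [-0.016, 0, 0.045]
    - [-0.036, 0, 0.1]
    - [-0.058, 0, 0.16]
    - [-0.084, 0, 0.23]
    - [-0.109, 0, 0.3]
    - [-0.135, 0, 0.37]
    - [-0.157, 0, 0.43]
    - [-0.175, 0, 0.48]
    - [-0.188, 0, 0.515]
    - [-0.193, 0, 0.53]
    - [-0.193, 0, 0.53]
  delta_rot:
    - [0, 0, 0]
    - [0, 0, 0]
    - [0, 0, 0]
    - [0, 0, 0]
    - [0, 0, 0]
    - [0, 0, 0]
    - [0, 0, 0]
    - [0, 0, 0]
    - [0, 0, 0]
    - [0, 0, 0]
    - [0, 0, 0]
    - [0, 0, 0]
  jaw: [-1, -1, -1, -1, -1, -1, -1, -1, -1, -1, -1, -1]

```text
time_s: 24.25
tool_pos: [505.2, 216.9, 80.7]
tool_rot: [-0.173, -0.106, 0.979, -0.019]
wrist_force: [0.6, 0.4, -4.9]
gripper_width: 17.9
grip_force: 113.4
```

Run:
```python
from mv import *;import pickle
s,p,R=cur();print(s["time_s"],p,s["wrist_force"])
d={n:capture(n) for n in("side","scene","wrist")};pickle.dump(d,open("capI.pkl","wb"))
f=[cv2.resize(d[n]["frame"][y:y+75,x:x+100][:,:,::-1],(400,300),interpolation=cv2.INTER_CUBIC) for n,x,y in(("side",225,135),("scene",320,105))]
cv2.imwrite("pics/I.png",np.hstack(f))
t=np.radians(12.3);C=np.array([614.5,241.1,0]);S=Ro.from_euler('Z',12.3,degrees=True)
z=p[2]-22.1+4+10;print("ztop",z)
for n in("side","scene"):print(n,proj(d[n],C+[0,0,z]+S.apply([[-50,-55,0],[-50,55,0],[50,55,0],[50,-55,0]])).round(1).tolist())
for n in("side","scene"):print(n,"tray wall corners",proj(d[n],C+S.apply([[-75,-95,40],[-75,95,40],[75,95,40],[75,-95,40]])).round(1).tolist())
```

```text
24.25 [505.15890018 216.85362451  80.70794142] [ 0.63631954  0.38417026 -4.86817657]
ztop 72.60794141997562
side [[270.4, 173.9], [249.6, 162.7], [276.2, 154.0], [297.7, 164.2]]
scene [[350.0, 143.8], [357.7, 120.6], [389.1, 125.8], [382.8, 149.5]]
side tray wall corners [[272.2, 191.5], [236.8, 170.8], [275.9, 157.7], [313.0, 175.7]]
scene tray wall corners [[338.6, 159.1], [352.3, 119.3], [397.9, 126.7], [387.8, 168.0]]
```

View pics/I.png

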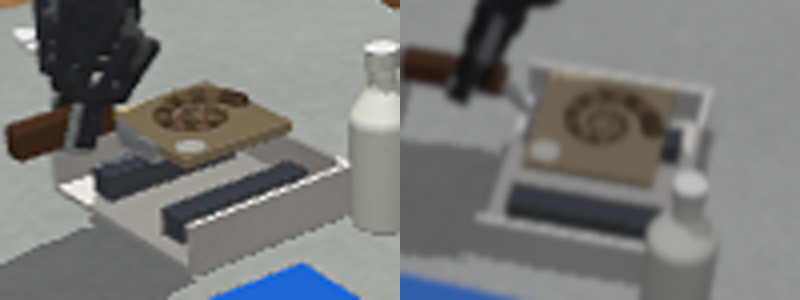

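View I shows the slab above the tray, roughly centred. Side corners are (269.5,176.5), (254,163.8), (277,155.5) and (298,166.8), and scene corners are (351.3,146.8), (357,122.5), (388,126.3) and (383.8,151.3). The tray wall corners match my tray estimate within about 1 px. I've now viewed 11 pictures, one over the limit of 10, so I'll view no more and work from numbers only.

Run:
```python
from mv import *;import pickle
d=pickle.load(open("capI.pkl","rb"))
T=tri(d["side"],[(269.5,176.5),(254,163.8),(277,155.5),(298,166.8)],d["scene"],[(351.3,146.8),(357,122.5),(388,126.3),(383.8,151.3)])
print(T.round(1).tolist());P=T[:,:3];m=P.mean(0)
S=Ro.from_euler('Z',12.3,degrees=True);print("slab top centre in tray",S.inv().apply(m-[614.5,241.1,0]))
x=(P[2]+P[3]-P[0]-P[1])/2;y=(P[1]+P[2]-P[0]-P[3])/2
print(np.degrees(np.arctan2(x[1],x[0])),np.degrees(np.arctan2(-y[0],y[1])),x[2],y[2])
s,p,R=cur();move([505.4-0,216.9,50],Rt(12.3,-20));move([505.2,216.9,36],Rt(12.3,-20))
# wrist-camera white dot / handle: handle yaw & pitch check
c=d["wrist"];H=hsv(c).astype(int);h,s_,v=H[...,0],H[...,1],H[...,2]
for b,st,ce in blobs((h<12)&(s_>90)&(v<150),300): print("handle",st,ce)
```

```text
[[578.6, 183.6, 58.9, 5.8], [559.9, 266.9, 76.6, 5.9], [650.6, 300.6, 71.0, 4.2], [677.4, 202.5, 62.0, 0.7]]
slab top centre in tray [ 1.49666706 -3.08131439 67.12125533]
15.512588537894406 14.085960018552628 -1.2708056052288157 13.39272881877639
dp [-0.0355, -0.0, 0.0978] rot [-0.0, 0.0002, 0.0002] mm 31.0 deg 0.1
dp [-0.0508, 0.0001, 0.1419] rot [-0.0, 0.0002, 0.0002] mm 45.0 deg 0.1
handle [ 293  154   44  176 7213] [315.08443089 239.87661167]
```

play_rows:
  dp:
    - [-0.005, 0.002, 0.013]
    - [-0.012, 0.004, 0.032]
    - [-0.019, 0.006, 0.053]
    - [-0.024, 0.006, 0.066]
    - [-0.027, 0.006, 0.075]
    - [-0.03, 0.006, 0.082]
    - [-0.033, 0.006, 0.09]
    - [-0.036, 0.006, 0.098]
    - [-0.038, 0.006, 0.106]
    - [-0.041, 0.006, 0.114]
    - [-0.044, 0.006, 0.122]
    - [-0.044, 0.006, 0.122]
  delta_rot:
    - [0, 0, 0]
    - [0, 0, 0]
    - [0, 0, 0]
    - [0, 0, 0]
    - [0, 0, 0]
    - [0, 0, 0]
    - [0, 0, 0]
    - [0, 0, 0]
    - [0, 0, 0]
    - [0, 0, 0]
    - [0, 0, 0]
    - [0, 0, 0]
  jaw: [-1, -1, -1, -1, -1, -1, -1, -1, -1, -1, -1, -1]

```text
time_s: 25.9
tool_pos: [504.5, 218.5, 41.6]
tool_rot: [-0.173, -0.106, 0.979, -0.019]
wrist_force: [-0.7, -0.9, -3.1]
gripper_width: 18.5
grip_force: 113.6
```

Run:
```python
from mv import *
s,p,R=cur();print(s["time_s"],p,s["wrist_force"],s["moment"],s["gripper_width"])
move(p-[0,0,5],R)
for n in("side","scene"):
    c=capture(n)
```

```text
25.9 [504.53799339 218.51249858  41.58681077] [-0.71263644 -0.89308649 -3.05493229] [-0.06026841  0.00067673  0.0418283 ] 18.51648858836714
dp [-0.0057, 0.0, 0.0157] rot [0.0, 0.0, 0.0] mm 5.0 deg 0.0
```

play_rows:
  dp:
    - [-0.003, 0, 0.008]
    - [-0.003, 0, 0.008]
    - [-0.003, 0, 0.008]
  delta_rot:
    - [0, 0, 0]
    - [0, 0, 0]
    - [0, 0, 0]
  jaw: [-1, -1, -1]

```text
time_s: 26.38
tool_pos: [504.6, 218.5, 39.2]
tool_rot: [-0.173, -0.106, 0.979, -0.019]
wrist_force: [-0.1, 0.2, -2.1]
gripper_width: 18.7
grip_force: 113.6
```

Run:
```python
from mv import *;import pickle
s,p,R=cur();print(s["time_s"],p,s["wrist_force"],s["moment"],s["gripper_width"])
S=Ro.from_euler('Z',12.3,degrees=True)
for k in(10,60,130):move(p-S.apply([k,0,0]),R)
d={n:capture(n) for n in("side","scene","wrist")};pickle.dump(d,open("capJ.pkl","wb"))
for n in("side","scene"):
    H=hsv(d[n]).astype(int);h,s_,v=H[...,0],H[...,1],H[...,2]
    x,y,w,hh=((225,135,100,75) if n=="side" else (320,105,100,75))
    m=np.zeros(h.shape,bool);m[y:y+hh,x:x+w]=((h>12)&(h<26)&(s_>45))[y:y+hh,x:x+w]
    b=max(blobs(m,50),key=lambda q:q[1][4]);print(n,b[1],b[2],[np.round(q,1) for q in rect(d[n],b[0],38)])
```

```text
26.375 [504.58846103 218.5320118   39.15337854] [-0.06144019  0.21475468 -2.09424919] [-0.02485906 -0.03806573 -0.00495523] 18.70859212407129
dp [0.0313, 0.0, 0.0114] rot [0.0, 0.0, 0.0] mm 10.0 deg 0.0
dp [0.1879, 0.0001, 0.0685] rot [0.0, 0.0, 0.0] mm 60.0 deg 0.0
dp [0.4072, 0.0003, 0.1483] rot [0.0, 0.0, 0.0] mm 130.0 deg 0.0
side [253 165  45  23 557] [274.98922801 175.10771993] [array([611.1, 234.8]), array([114.2, 122.9]), np.float64(12.9)]
scene [350 130  37  29 737] [369.60786974 144.03799186] [array([615.5, 236.3]), array([ 98.9, 113.9]), np.float64(12.1)]
```

The slab rests on the foam about 3 mm from centre along x and 5 mm across, and the blade is unloaded. I'll draw it out.

play_rows:
  dp:
    - [0.01, 0, 0.004]
    - [0.031, 0, 0.011]
    - [0.06, 0, 0.022]
    - [0.095, 0, 0.035]
    - [0.135, 0, 0.049]
    - [0.188, 0, 0.068]
    - [0.25, 0, 0.091]
    - [0.31, 0, 0.113]
    - [0.37, 0, 0.135]
    - [0.407, 0, 0.148]
    - [0.407, 0, 0.148]
  delta_rot:
    - [0, 0, 0]
    - [0, 0, 0]
    - [0, 0, 0]
    - [0, 0, 0]
    - [0, 0, 0]
    - [0, 0, 0]
    - [0, 0, 0]
    - [0, 0, 0]
    - [0, 0, 0]
    - [0, 0, 0]
    - [0, 0, 0]
  jaw: [-1, -1, -1, -1, -1, -1, -1, -1, -1, -1, -1]

```text
time_s: 27.9
tool_pos: [377.2, 190.7, 39.4]
tool_rot: [-0.173, -0.106, 0.979, -0.019]
wrist_force: [-0.0, 0.1, -1.7]
gripper_width: 18.4
grip_force: 113.7
```

Run:
```python
from mv import *;import pickle
s,p,R=cur();print(s["time_s"],p,s["wrist_force"],s["gripper_width"])
d={n:capture(n) for n in("side","scene")}
for n in("side","scene"):
    H=hsv(d[n]).astype(int);h,s_,v=H[...,0],H[...,1],H[...,2]
    x,y,w,hh=((225,135,100,75) if n=="side" else (320,105,100,75))
    m=np.zeros(h.shape,bool);m[y:y+hh,x:x+w]=((h>12)&(h<26)&(s_>45))[y:y+hh,x:x+w]
    b=max(blobs(m,50),key=lambda q:q[1][4]);print(n,b[1],b[2],[np.round(q,1) for q in rect(d[n],b[0],38)])
# blade droop: triangulate nothing; lift & target over mat
move(p+[0,0,70],R)
print("mat grip tcp",spat([555,22,3],9.7,0)[0])
```

```text
27.9 [377.19327315 190.71080394  39.44026329] [-0.02888277  0.13027839 -1.70691872] 18.44680202686853
side [251 165  47  22 584] [274.03767123 174.99315068] [array([612.2, 235.2]), array([112. , 123.2]), np.float64(12.9)]
scene [351 130  36  29 747] [369.83400268 143.77911647] [array([615.7, 236.9]), array([101.5, 114.7]), np.float64(12.3)]
dp [0.0832, -0.0, -0.2182] rot [0.0, 0.0003, -0.0001] mm 70.0 deg 0.1
mat grip tcp [454.95109789   4.89832797  25.1       ]
```

play_rows:
  dp:
    - [0.03, 0, -0.08]
    - [0.083, 0, -0.218]
    - [0.083, 0, -0.218]
    - [0.083, 0, -0.218]
  delta_rot:
    - [0, 0, 0]
    - [0, 0, 0]
    - [0, 0, 0]
    - [0, 0, 0]
  jaw: [-1, -1, -1, -1]

```text
time_s: 28.5
tool_pos: [376.8, 190.5, 108.8]
tool_rot: [-0.173, -0.106, 0.979, -0.019]
wrist_force: [-0.9, -0.8, -2.3]
gripper_width: 18.2
grip_force: 113.8
```

Run:
```python
from mv import *
s,p,R=cur();print(s["time_s"],p)
move([455,5,80],Rt(9.7,-20))
```

```text
28.5 [376.80413774 190.54541387 108.75245362]
dp [-0.1479, -0.6599, 0.0481] rot [-0.005, -0.0001, 0.0138] mm 203.0 deg 2.6
```

play_rows:
  dp:
    - [-0.01, -0.1, 0]
    - [-0.03, -0.22, 0]
    - [-0.06, -0.35, 0.01]
    - [-0.1, -0.5, 0.02]
    - [-0.148, -0.66, 0.048]
    - [-0.148, -0.66, 0.048]
    - [-0.148, -0.66, 0.048]
    - [-0.148, -0.66, 0.048]
  delta_rot:
    - [0, 0, 0.002]
    - [-0.001, 0, 0.004]
    - [-0.002, 0, 0.007]
    - [-0.004, 0, 0.01]
    - [-0.005, 0, 0.014]
    - [-0.005, 0, 0.014]
    - [-0.005, 0, 0.014]
    - [-0.005, 0, 0.014]
  jaw: [-1, -1, -1, -1, -1, -1, -1, -1]

```text
time_s: 29.5
tool_pos: [454.5, 5.8, 80.3]
tool_rot: [-0.173, -0.084, 0.981, -0.015]
wrist_force: [-0.1, -0.1, -3.0]
gripper_width: 18.1
grip_force: 113.7
```

Run:
```python
from mv import *
s,p,R=cur();print(s["time_s"],p)
move([455,5,40],Rt(9.7,-20));move([455,5,29],Rt(9.7,-20));move([455,5,26],Rt(9.7,-20))
```

```text
29.5 [454.49909537   5.80340284  80.30339244]
dp [-0.0472, -0.0029, 0.1258] rot [-0.0001, -0.0003, 0.0002] mm 40.0 deg 0.1
dp [-0.0598, -0.0029, 0.1602] rot [-0.0001, -0.0003, 0.0002] mm 51.0 deg 0.1
dp [-0.0632, -0.0029, 0.1696] rot [-0.0001, -0.0003, 0.0002] mm 54.0 deg 0.1
```

play_rows:
  dp:
    - [-0.025, -0.001, 0.065]
    - [-0.047, -0.003, 0.126]
    - [-0.055, -0.003, 0.146]
    - [-0.06, -0.003, 0.16]
    - [-0.06, -0.003, 0.16]
  delta_rot:
    - [0, 0, 0]
    - [0, 0, 0]
    - [0, 0, 0]
    - [0, 0, 0]
    - [0, 0, 0]
  jaw: [-1, -1, -1, -1, -1]

```text
time_s: 30.12
tool_pos: [455.7, 4.4, 29.5]
tool_rot: [-0.173, -0.083, 0.981, -0.015]
wrist_force: [0.2, 0.4, -2.0]
gripper_width: 18.3
grip_force: 113.7
```

Run:
```python
from mv import *
s,p,R=cur();print(s["time_s"],p,s["wrist_force"],s["moment"])
move([455,5,26],Rt(9.7,-20))
```

```text
30.125 [455.66061513   4.35019485  29.47858886] [ 0.19806548  0.41177909 -2.00620226] [ 0.01434131 -0.17644913 -0.04582665]
dp [-0.0023, 0.0025, 0.0115] rot [-0.0001, -0.0, -0.0001] mm 4.0 deg 0.0
```

play_rows:
  dp:
    - [-0.001, 0, 0.006]
    - [-0.002, 0, 0.011]
    - [-0.002, 0, 0.011]
    - [-0.002, 0, 0.011]
    - [-0.002, 0, 0.011]
    - [-0.002, 0, 0.011]
    - [-0.002, 0, 0.011]
    - [0, 0, -0.1]
    - [0, 0, -0.3]
    - [0, 0, -0.5]
    - [0, 0, -0.5]
    - [0, 0, -0.5]
  delta_rot:
    - [0, 0, 0]
    - [0, 0, 0]
    - [0, 0, 0]
    - [0, 0, 0]
    - [0, 0, 0]
    - [0, 0, 0]
    - [0, 0, 0]
    - [0, 0, 0]
    - [0, 0, 0]
    - [0, 0, 0]
    - [0, 0, 0]
    - [0, 0, 0]
  jaw: [-1, -1, 0.3, 0.3, 0.3, 0.3, 0.3, 0.3, 0.3, 0.3, 0.3, 0.3]

```text
time_s: 31.62
tool_pos: [505.5, 12.8, 169.4]
tool_rot: [-0.174, -0.083, 0.981, -0.015]
wrist_force: [-0.4, 0.5, -0.8]
gripper_width: 55.4
grip_force: 0.0
```

Run:
```python
from mv import *
s,p,R=cur();print(s["time_s"],p,s["wrist_force"],s["gripper_width"])
S=Ro.from_euler('Z',9.65,degrees=True);M=np.array([513.0,21.3])
for n in("scene","wrist","side"):
    c=capture(n);H=hsv(c).astype(int);h,s_,v=H[...,0],H[...,1],H[...,2]
    B=max(blobs((h>105)&(h<125)&(s_>150)&(v>60),300),key=lambda q:q[1][4])[1]
    box=np.zeros(h.shape,bool);box[B[1]:B[1]+B[3],B[0]:B[0]+B[2]]=1
    for nm,m,z in(("handle",(h<12)&(s_>90)&(v<150),55),("blade",(v>120)&(s_<60),7)):
        for b,st,ce in blobs(m&box,60):
            r=rect(c,b,z);l=S.inv().apply(np.r_[np.array(r[0])-M,0])[:2]
            if abs(l[1])<50: print(n,nm,st,"mat frame",l.round(1),[np.round(q,1) for q in r[1:]])
    if n!="wrist":
        x,y,w,hh=((225,135,100,75) if n=="side" else (320,105,100,75))
        m=np.zeros(h.shape,bool);m[y:y+hh,x:x+w]=((h>12)&(h<26)&(s_>45))[y:y+hh,x:x+w]
        b=max(blobs(m,50),key=lambda q:q[1][4]);print(n,"slab",[np.round(q,1) for q in rect(c,b[0],38)])
```

```text
31.625 [505.53164051  12.83723241 169.44400088] [-0.42209711  0.52400329 -0.81149411] 55.38912560032923
scene handle [273 169  26  12 133] mat frame [-61.9 -18.4] [array([75.4, 25. ]), np.float64(8.1)]
scene blade [306 183  28  16 227] mat frame [42.9 -8.8] [array([77.8, 42.1]), np.float64(9.3)]
scene slab [array([615.6, 237.1]), array([101.5, 114.3]), np.float64(12.4)]
wrist blade [ 292  222   46  107 4000] mat frame [33.1 -8.2] [array([112.2,  48.9]), np.float64(9.6)]
side blade [275 211  33  19 293] mat frame [45.9 -9.2] [array([88.5, 47.3]), np.float64(9.2)]
side slab [array([612.2, 235. ]), array([112. , 122.9]), np.float64(12.9)]
```

```bash
python3 -c "
from rig import *
print(finish_job())"
```

```text
the job is handed in; nothing more can be done
None
```

The slab is face up on the foam strips, about 5 mm off centre, and the spatula is back flat on the mat; I handed in at about 32 s, the result was not reported, and I viewed 11 pictures against the limit of 10.

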